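# Build up the keyed spacers on a moulder cutter spindle

## Task

Thread the three keyed steel spacers onto the cutter spindle in its setting stand, above the grooving cutter: the tallest at the bottom, the middle one next and the thinnest on top, so that the stack is ready for the clamping nut. Feel for the spindle's key by turning each spacer lightly until its keyway drops over it, then slide it down fully home, gently - do not force it down or let it drop - and let go. Leave the nut, the oak batten and the block plane where they lie.

Things in the scene. Friction and masses are not known exactly. Their poses are not given: they have to be found in the camera images.
- stand: Fixed grey setting stand: base plate 130 x 110 x 18 mm, a round column and, clamped upright in it, the steel cutter spindle, which does not turn. Origin under the base on the bench, on the spindle's axis; z up. A grooving cutter (124 mm across, 78 to 88 mm up) is on the spindle. The parts are rigid; a push of some 20 N is ample, and contact forces above 120 N spoil the fit.
- seat (a point): Point on the spindle's axis at the flat top of the cutter's raised hub (62 mm diameter), 96 mm above the bench, where the bottom spacer's underside comes to rest; axes as the stand's, z up. Fully home, the three spacers' centres are 13, 34 and 47 mm above this point. The spindle above it is 30 mm in diameter up to 48 mm, then chamfered.
- key_top (a point): Point on the axis 46 mm above seat, level with the top of the key; axes as the stand's. The key, 8 mm wide, runs from hub to here, out to 19 mm from the axis (4 mm proud), its top edges chamfered 1.5 mm. Its direction is not measured: within 0.7 rad either side of the stand's +x. A spacer turned wrongly stops here on the key; with the keyway over the key it goes on down.
- spindle_end (a point): Top end of the spindle on its axis, 62 mm above seat. From here down to 50.5 mm above seat it is threaded, 25 mm in diameter, chamfered at the tip; from 50.5 to 48 mm it widens by a chamfer to 30 mm. All three keyways go over the one straight key, so the three spacers end pointing the same way.
- tall_mid (a point): Plain steel spacer, a ring 26 mm high (the tallest of the three), 56 mm outside, bore 31.8 mm, about 345 g, lying flat on the bench. A keyway 10.4 mm wide runs through its whole height in the bore wall, out to 20.3 mm from the axis. This point is its centre, half-way up; z is the ring's axis (up), +x points through the middle of the keyway. Both faces alike.
- middle_mid (a point): Plain steel spacer, a ring 16 mm high (the middle one of the three), 56 mm outside, bore 31.8 mm, about 212 g, lying flat on the bench. A keyway 10.4 mm wide runs through its whole height in the bore wall, out to 20.3 mm from the axis. This point is its centre, half-way up; z is the ring's axis (up), +x points through the middle of the keyway. Both faces alike.
- thin_mid (a point): Plain steel spacer, a ring 10 mm high (the thinnest of the three), 56 mm outside, bore 31.8 mm, about 133 g, lying flat on the bench. A keyway 10.4 mm wide runs through its whole height in the bore wall, out to 20.3 mm from the axis. This point is its centre, half-way up; z is the ring's axis (up), +x points through the middle of the keyway. Both faces alike.
- nut: Bystander: the spindle's loose dark hexagon nut, 36 mm across the flats, 19 mm high, lying on the bench. Origin at the centre of its underside.
- batten: Bystander: a loose planed oak batten, 55 x 420 x 45 mm, lying along y beyond the stand. Origin at the centre of its underside.
- plane: Bystander: a metal block plane 160 mm long, 48 mm wide, 52 mm high, standing on its sole. Origin at the centre of its sole.

How it is judged:
On the way, in this order (a step that is already met when the one before it is completed fails the run):
1. the tallest spacer is fully home on the cutter's hub and let go (horizontal distance between tall_mid and seat below 0.0025 m and z of tall_mid in the frame of seat between 0.011 and 0.015 m and angle between tall_mid's own z axis and vertical below 0.06 rad and contact force between tall and the fingers below 0.2 N), for 0.2 s.
2. the middle spacer is fully home on the tallest and let go (horizontal distance between each of tall_mid, middle_mid and seat below 0.0025 m and z of tall_mid in the frame of seat between 0.011 and 0.015 m and angle between each of tall_mid, middle_mid's own z axis and vertical below 0.06 rad and z of middle_mid in the frame of seat between 0.032 and 0.036 m and contact force between middle and the fingers below 0.2 N), for 0.2 s.
3. the thinnest spacer is fully home on the middle one and let go (horizontal distance between each of tall_mid, middle_mid, thin_mid and seat below 0.0025 m and z of tall_mid in the frame of seat between 0.011 and 0.015 m and angle between each of tall_mid, middle_mid, thin_mid's own z axis and vertical below 0.06 rad and z of middle_mid in the frame of seat between 0.032 and 0.036 m and z of thin_mid in the frame of seat between 0.045 and 0.049 m and contact force between thin and the fingers below 0.2 N), for 0.2 s.
At the end, for the whole second after the job is handed in: All three spacers stand on the spindle over its key, tallest at the bottom, middle one next, thinnest on top, each fully home: centres 13, 34 and 47 mm above the hub's top within 2 mm, within 2.5 mm of the spindle's axis, level within 0.06 rad, at rest and let go (all of step 3 and linear speed of each of tall, middle, thin below 0.02 m/s and contact force between each of tall, middle and the fingers below 0.2 N); the robot touches nothing.
It fails at once if the stand, its spindle or cutter is pressed on or wedged with more than 120 N (by a spacer or by the robot) (contact force between stand and tall above 120 N or contact force between stand and middle above 120 N or contact force between stand and thin above 120 N or contact force between stand and the fingers above 120 N or contact force between stand and the arm above 120 N).
It fails at once if a spacer is dropped down the spindle (it slides down the spindle faster than 0.45 m/s) ((horizontal distance between tall_mid and seat below 0.01 m and z of tall_mid in the frame of seat below 0.062 m and linear speed of tall above 0.45 m/s) or (horizontal distance between middle_mid and seat below 0.01 m and z of middle_mid in the frame of seat below 0.062 m and linear speed of middle above 0.45 m/s) or (horizontal distance between thin_mid and seat below 0.01 m and z of thin_mid in the frame of seat below 0.062 m and linear speed of thin above 0.45 m/s)).
It fails at once if the nut, the batten or the plane is moved by more than 20 mm (distance of any of nut, batten, plane from where it was at the start of the episode above 0.02 m).
It also fails if it takes over 72 s, if anything falls off the work surface, if the arm or the gripper's body presses on something with over 40 N, if the wrist force passes 120 N, or if a joint passes its speed limit or range.

## Robot

A 6-joint arm with a two-finger parallel gripper is mounted at the origin on the work surface. World frame = base frame: x ahead of the robot, y to its left, z up, the work surface at z = 0. Lengths are in m, angles in rad, forces in N, time in s.
With the tool pointing down it reaches from about 0.35 to 1 m from the base axis. Payload 7.1 kg.
Tool frame: the origin (TCP) lies midway between the tips of the shut fingers; the grasp point (between the pads) lies 19 mm behind it; x points along the fingers, y is the direction in which the jaws open and shut, and the axes are right-handed (so a half turn about x gives the same grasp; the last joint's range is limited). The gripper opens to 85 mm and grips with 20 to 120 N. Pads are 22 mm wide; open, the fingers measure 114 mm over their backs; the gripper's body (76 mm by 85 mm) begins 54 mm behind the grasp point. The pads swing forward as they close: fully open they stand 13 mm farther back than shut.
Start: joints at [1.191, 0.423, 1.63, -0, 1.089, -0.019], TCP at [0.221, 0.585, 0.231] pointing down, gripper open.
Joint ranges: [-3, 3], [-0.9, 2.11], [0.09, 2.58], [-1.31, 4.45], [0.11, 2.69], [-2.54, 2.54]. Speed limits (rad/s): [2.39, 2.39, 3.01, 3.14, 3.14, 3.14].

## Interface

Orientations are given as a rotation vector (axis times angle).
In Python, from plant import sensors, cams, bot gives the robot as it stands.
- The arm moves only by the tool step_arm, never from a script. Its arguments are lists of equal length, an entry for each row: "xyz": the shift along the tool's x, y, z in mm, a list of three; "turn": the turn about the tool's x in degrees; "gripper": the opening, from 0 (shut) to 1 (fully open). In form: {"xyz": [[dx, dy, dz], ...], "turn": [turn, ...], "gripper": [gripper, ...]}. A call has 1 to 5 rows; each row is the pose to reach, as a shift and turn from the pose commanded when the call began, along the tool's axes at that moment; what a row does not reach only later rows make up. A row lasts 1/10 s, in which the tool goes at most 50 mm and 8.59 degrees, less where a joint would pass 70% of its speed; a pose out of reach is approached as far as the arm can. A call with a gripper value outside its range is refused whole. The fingers move at their own pace and stop on an object; "grip_force" is the grip in N (left out, the last holds). Time passes only in rows, so rows that repeat a pose let the fingers close. It gives the time, the measured TCP pose, the force and the opening at its end, in the units of the state.
- sensors.observe(): the state, without advancing time (a new reading comes with each control period).
- cams.get_image(name): name is "scene" or "top"; returns the picture (480x640x3 uint8, red, green, blue); there is no depth.
- cams.camera_params(name): a dict with "fx", "fy", "cx", "cy" (pixels), "R" (3x3) and "t" (3): a world point X has camera coordinates R X + t. Camera axes: x right, y down, z forward; pixel columns grow to the right and rows downward; lengths in m; the calibration is good to about 2 mm. A picture is of the moment at which its call begins. camera_params takes no time and is no camera call.
- bot.job_done(): hands the job in, once; it reports no verdict.
Trained networks look in the newest picture that a camera, given by its name, has taken for a name from the list of things; names that differ only in an ending like _2 or _b are one class to them, and where a whole thing is asked for, a point or a joint stands for the part that bears it (a point fixed in the world has none). Each returns a list of dicts, best first, with "conf" (0 to 1); they miss things now and then, are a little off and sometimes report something else, mostly with a low value. They report only what shows in the picture. A call takes as long as a camera call.
- cams.spot_in(camera, name): "bbox" ([left, top, width, height] in pixels, round what is visible of it).
- cams.regions_of(camera, name): "pixels" (480x640 bool, what is visible of it) and "bbox" ([left, top, width, height] in pixels, round what is visible of it).
The state is a dict: "t": time; "joint_pos": joint angles; "qd": joint speeds; "joint_torque": joint torques, N m; "tcp_pos": TCP position; "ee_rot": TCP orientation; "contact_force": force on the tool from outside, world axes, zero at the start; "moment": the same for the moment, N m; "grip_width": opening from 0.0 (shut) to 1.0 (fully open).
Only numpy, scipy, OpenCV 4.12 (cv2) and the standard library are available. Lean on these libraries where they do the work, as an engineer would, in place of code of your own. Each camera call takes 0.05 s, during which the arm holds its last target.

## Working session

There is one attempt and no reset: what is moved stays moved. The work goes in short steps, Python scripts to look and compute and a tool call to move; the robot and the scene stay as the last step left them, time stands still between calls to the robot, and variables do not carry over. Pictures are saved under pics/ and viewed, and the job is handed in when it is done.

Besides the shell and the picture viewer there is one more tool, called after "Call:" as name(argument=value, ...) on one line, values as JSON. step_arm: Moves the arm, as the interface text tells. Its arguments: {"type":"object","properties":{"xyz":{"type":"array","items":{"type":"array","items":{"type":"number"}}},"turn":{"type":"array","items":{"type":"number"}},"gripper":{"type":"array","items":{"type":"number"}},"grip_force":{"type":"number"}},"required":["xyz","turn","gripper"]}

```bash
mkdir -p pics; ls; cat > h.py <<'E'
import numpy as np, cv2
from plant import sensors, cams, bot
def save(name,fn,crop=None,scale=1):
    im=cams.get_image(name)
    b=im[:,:,::-1].copy()
    if crop: x0,y0,x1,y1=crop; b=b[y0:y1,x0:x1]
    if scale!=1: b=cv2.resize(b,None,fx=scale,fy=scale,interpolation=cv2.INTER_CUBIC)
    cv2.imwrite('pics/'+fn,b); return im
def P(name):
    c=cams.camera_params(name);return c,np.array(c['R']),np.array(c['t'])
def proj(name,X):
    c,R,t=P(name);q=R@np.array(X)+t
    return np.array([c['fx']*q[0]/q[2]+c['cx'],c['fy']*q[1]/q[2]+c['cy']])
def ray(name,uv):
    c,R,t=P(name);d=R.T@np.array([(uv[0]-c['cx'])/c['fx'],(uv[1]-c['cy'])/c['fy'],1.]);return -R.T@t,d
def atz(name,uv,z):
    o,d=ray(name,uv);return o+d*(z-o[2])/d[2]
def tri(a,uva,b,uvb):
    o1,d1=ray(a,uva);o2,d2=ray(b,uvb)
    s=np.linalg.lstsq(np.c_[d1,-d2],o2-o1,rcond=None)[0]
    p,q=o1+s[0]*d1,o2+s[1]*d2
    return (p+q)/2,np.linalg.norm(p-q)
E
python3 - <<'E'
from h import *
save('scene','s0.png');save('top','t0.png')
print(sensors.observe())
for n in('scene','top'):
    c,R,t=P(n);print(n,c['fx'],c['cx'],c['cy'],-R.T@t, R.round(3).tolist())
E
```

```text
pics
{'t': 0.1, 'joint_pos': array([ 1.19099977e+00,  4.23761008e-01,  1.63063531e+00, -2.33896015e-05,
        1.08859254e+00, -1.90071683e-02]), 'qd': array([ 0.00079298, -0.00124303, -0.00236915,  0.00056175, -0.00163321,
       -0.00109475]), 'joint_torque': array([-2.54576653e-04, -5.58427691e+01, -2.82447785e+01, -1.16463404e-06,
        2.86435039e-03,  1.32739025e-06]), 'tcp_pos': array([0.22043174, 0.58429762, 0.23061701]), 'ee_rot': array([ 0.28200377,  1.55245323, -0.28416959]), 'contact_force': array([-1.14866462, -0.6183162 , -0.18156027]), 'moment': array([-0.00914454, -0.05911098,  0.01440493]), 'grip_width': 1.0025854426704457}
scene 563.0868145559959 322.2455586444375 238.13329332439622 [1.17719952 0.25504392 0.90823832] [[-0.438, 0.899, -0.017], [0.703, 0.331, -0.63], [-0.561, -0.288, -0.776]]
top 497.8746951466782 312.29122347772716 240.14696555994666 [ 0.37681585 -0.02304605  1.09527522] [[-0.048, -0.999, 0.004], [-0.975, 0.046, -0.219], [0.218, -0.014, -0.976]]
```

View pics/s0.png

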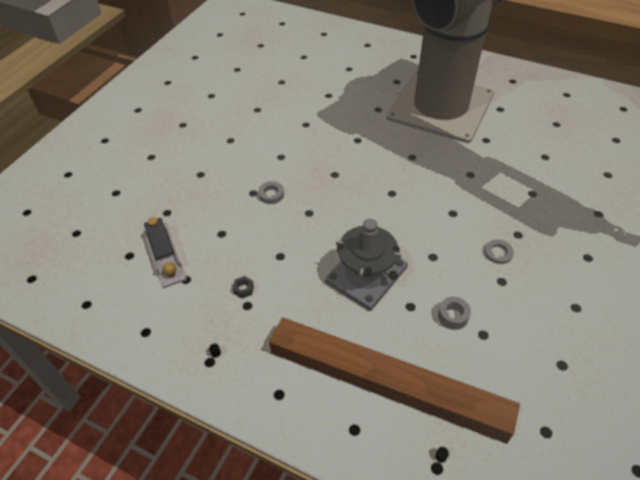

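View pics/t0.png

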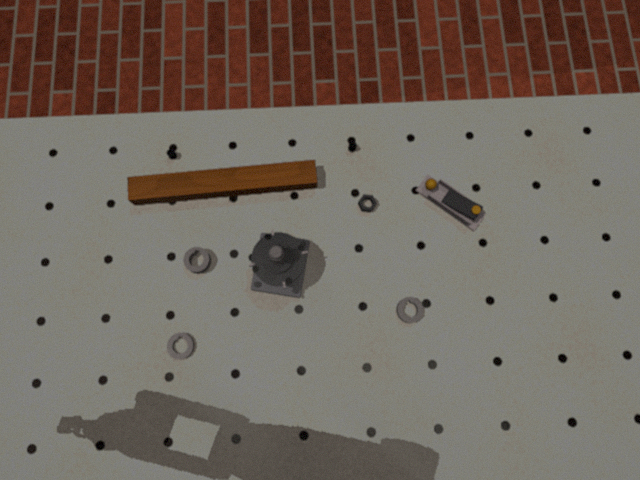

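```bash
python3 - <<'E'
from h import *
s=cams.get_image('scene')[:,:,::-1];t=cams.get_image('top')[:,:,::-1]
def cr(im,c,r=32,k=6):
    x,y=c;return cv2.resize(im[y-r:y+r,x-r:x+r],None,fx=k,fy=k,interpolation=cv2.INTER_CUBIC)
a=np.hstack([cr(s,c,22,6) for c in((454,313),(499,251),(271,192))])
b=np.hstack([cr(t,c,22,6) for c in((197,260),(181,346),(410,310))])
cv2.imwrite('pics/z0.png',np.vstack([a,b]))
cv2.imwrite('pics/z1.png',np.hstack([cr(s,(368,262),50,4),cr(t,(280,265),50,4)]))
for n in('tall_mid','middle_mid','thin_mid','stand'):
    for c in('scene','top'):
        for r in cams.regions_of(c,n)[:3]:
            ys,xs=np.nonzero(r['pixels']);print(n,c,round(r['conf'],2),np.round(r['bbox'],1),xs.mean().round(2),ys.mean().round(2),len(xs))
E
```

```text
tall_mid scene 0.72 [437.6 295.7  34.6  34.6] 453.83 313.02 795
tall_mid top 0.88 [185.4 245.1  25.1  29.9] 197.57 260.45 382
middle_mid scene 0.57 [257.1 179.6  26.5  25.6] 270.79 192.5 414
thin_mid scene 0.91 [483.2 240.5  28.4  23. ] 498.26 251.43 375
thin_mid top 0.73 [166.2 330.6  29.2  33.2] 179.81 346.78 439
stand scene 0.64 [325.7 220.   81.6  93. ] 366.56 264.35 4686
stand top 0.78 [251.6 231.6  59.8  69.3] 279.42 264.32 3129
```

View pics/z0.png

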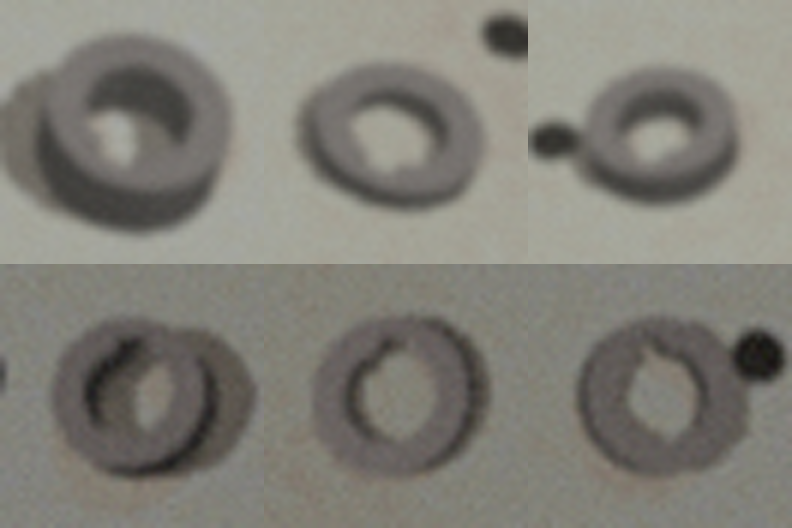

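View pics/z1.png

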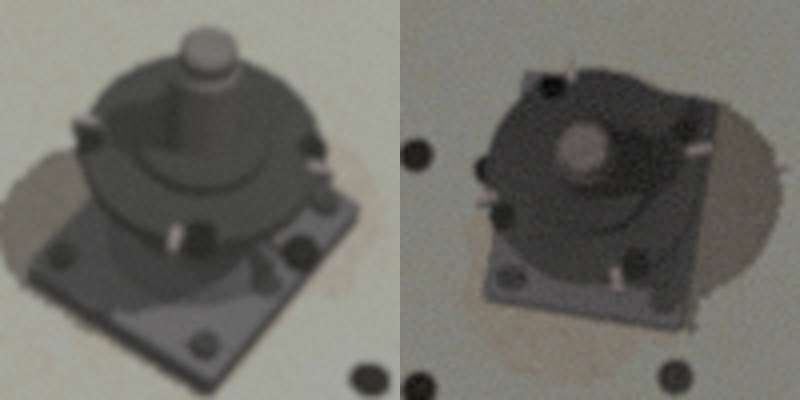

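```bash
python3 - <<'E'
from h import *
A={}
for n in('scene','top'):
    A[n]=np.mean([cams.get_image(n).astype(float) for _ in range(12)],0)
np.savez('avg.npz',**A)
s=A['scene'][:,:,::-1];t=A['top'][:,:,::-1]
def cr(im,c,r,k):
    x,y=c;q=cv2.resize(im[y-r:y+r,x-r:x+r],None,fx=k,fy=k,interpolation=cv2.INTER_CUBIC)
    lo,hi=np.percentile(q,[.5,99.5]);return np.clip((q-lo)/(hi-lo)*255,0,255)
a=np.hstack([cr(s,c,20,6.6) for c in((454,313),(499,251),(271,192))])
b=np.hstack([cr(t,c,20,6.6) for c in((197,260),(181,346),(410,310))])
cv2.imwrite('pics/z2.png',np.vstack([a,b]))
cv2.imwrite('pics/z3.png',np.hstack([cr(s,(368,245),30,6.6),cr(t,(278,257),30,6.6)]))
print(sensors.observe()['t'])
E
```

```text
1.8[ WARN:0@46.794] global loadsave.cpp:1063 imwrite_ Unsupported depth image for selected encoder is fallbacked to CV_8U.
```

View pics/z2.png

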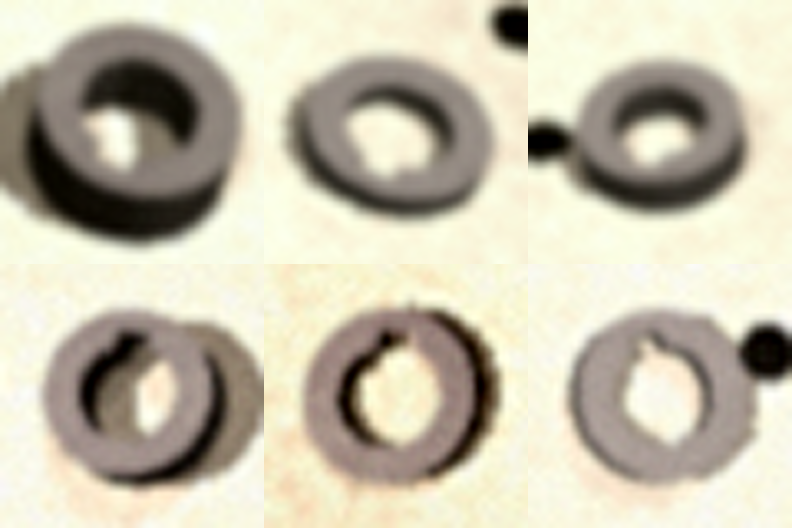

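View pics/z3.png

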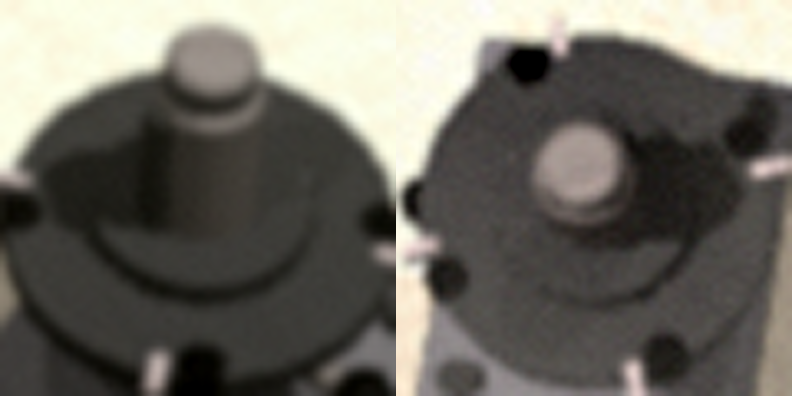

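```bash
cat > fit.py <<'E'
from h import *
from scipy.optimize import minimize
A=np.load('avg.npz')
def mask(cam,polys,win,ss=8):
    x0,y0,x1,y1=win;m=np.zeros(((y1-y0)*ss,(x1-x0)*ss),np.uint8)
    for poly,v in polys:
        uv=np.array([proj(cam,p) for p in poly])
        q=((uv-[x0,y0]+.5)*ss-.5)
        cv2.fillPoly(m,[np.round(q*16).astype(np.int32)],v,shift=4)
    m=cv2.resize(m.astype(np.float32)/255,(x1-x0,y1-y0),interpolation=cv2.INTER_AREA)
    return cv2.GaussianBlur(m,(0,0),0.6)
th=np.linspace(0,2*np.pi,90,endpoint=False)
def circ(x,y,z,r): return np.c_[x+r*np.cos(th),y+r*np.sin(th),0*th+z]
def ring(x,y,z,a):
    t0=np.arcsin(5.2/15.9);u=np.linspace(t0,2*np.pi-t0,80)
    pts=np.r_[np.c_[15.9*np.cos(u),15.9*np.sin(u)],[[20.3-.35,-5.2],[20.3-.35,5.2]]]/1000
    c,s=np.cos(a),np.sin(a);b=np.c_[x+c*pts[:,0]-s*pts[:,1],y+s*pts[:,0]+c*pts[:,1],0*pts[:,0]+z]
    return [(circ(x,y,z,.028),255),(b,0)]
def cost(cam,L,win,polys):
    m=mask(cam,polys,win);return ((m-L)**2).mean()
E
python3 - <<'E'
from fit import *
H=dict(tall=26,middle=16,thin=10)
px=dict(tall=((454,310),(197,260)),middle=((271,192),(410,310)),thin=((499,250),(181,346)))
for n in H:
    z=H[n]/1000;out=[]
    for cam,c in zip(('scene','top'),px[n]):
        win=(c[0]-24,c[1]-24,c[0]+24,c[1]+24)
        im=A[cam].mean(2)[win[1]:win[3],win[0]:win[2]]
        p=atz(cam,c,z)
        # face level: median over ring mid-annulus
        m=mask(cam,[(circ(p[0],p[1],z,.026),255),(circ(p[0],p[1],z,.022),0)],win)>.9
        f=np.median(im[m]);bg=np.percentile(im,90)
        L=np.clip(1-np.abs(im-f)/(.55*(bg-f)),0,1)
        best=None
        for a0 in np.arange(-np.pi,np.pi,.5):
            g=lambda v:cost(cam,L,win,ring(v[0]/1000,v[1]/1000,z,v[2]/10))
            r=minimize(g,[p[0]*1e3,p[1]*1e3,a0*10],method='Nelder-Mead',options=dict(initial_simplex=[[p[0]*1e3+i,p[1]*1e3+j,a0*10+k] for i,j,k in((0,0,0),(3,0,0),(0,3,0),(0,0,3))],maxiter=90))
            if best is None or r.fun<best.fun:best=r
            out.append((r.fun,r.x[2]/10))
        print(n,cam,best.x[:2].round(2),(best.x[2]/10).round(3),best.fun.round(4),proj(cam,[best.x[0]/1e3,best.x[1]/1e3,z]).round(2))
E
```

```text
Traceback (most recent call last):
  File "fit.py", line 20, in cost
    m=mask(cam,polys,win);return ((m-L)**2).mean()
  File "fit.py", line 7, in mask
    uv=np.array([proj(cam,p) for p in poly])
                 ~~~~^^^^^^^
  File "h.py", line 12, in proj
    c,R,t=P(name);q=R@np.array(X)+t
          ~^^^^^^
  File "h.py", line 10, in P
    c=cams.camera_params(name);return c,np.array(c['R']),np.array(c['t'])
ValueError: time passes only in moves, steps and waits
```

```bash
python3 - <<'E'
from fit import *
# spindle tip
u1=[];
im=A['scene'].mean(2)
np.set_printoptions(linewidth=220)
print(im[220:276:2,355:382].round().astype(int))
im=A['top'].mean(2)
print(im[240:272,262:294].round().astype(int))
E
```

```text
[[162 162 162 163 161 162 162 161 153 137 123 117 116 115 114 114 115 116 120 126 137 149 158 160 159 159 160]
 [161 162 163 162 162 162 161 150 127 110 108 111 112 112 112 113 112 112 111 110 112 125 145 156 159 158 159]
 [160 160 160 159 158 157 150 132 106 100 108 113 114 114 114 114 114 114 114 113 110 113 131 154 162 162 161]
 [143 137 127 115 107 102  93  81  74  83  96 105 109 112 113 114 114 113 112 109 103  98 110 131 143 150 158]
 [ 84  78  74  73  73  73  72  70  64  65  72  81  88  95  99 101 100  97  94  87  80  80  86  85  85  94 109]
 [ 74  73  73  73  72  71  71  72  71  66  63  61  61  63  65  67  67  66  65  70  79  89  89  80  75  72  73]
 [ 74  74  73  72  68  65  66  69  72  76  79  78  76  77  78  78  81  84  89  93  96  90  82  75  74  73  73]
 [ 73  73  71  69  62  56  56  59  61  66  73  78  82  88  91  92  92  91  88  83  78  75  72  72  72  71  70]
 [ 68  65  62  59  56  53  52  53  55  60  63  63  64  66  68  69  70  71  71  72  72  73  72  71  70  70  71]
 [ 59  58  57  56  55  52  53  53  56  61  62  64  64  65  67  68  69  70  71  72  73  73  71  70  70
[... 1464 characters left out ...]
71  70  70  70  72  72  70  71  70  68  65  66  67  68  71  72  71  71  71  71  70  71  70  71  71]
 [ 68  70  71  70  72  83  97  98  86  69  56  49  47  47  48  51  58  66  71  72  72  71  71  71  71  70  71]
 [ 52  57  60  63  74 100 124 121  95  66  49  43  44  44  45  45  52  63  70  71  71  70  69  69  68  66  63]
 [ 51  48  48  51  74 106 123 109  77  54  46  45  43  44  43  45  50  59  61  59  57  56  54  53  53  53  53]
 [ 58  56  54  54  68  87  92  79  59  46  43  42  41  42  42  44  47  50  52  51  51  51  53  53  54  55  58]]
[[51 50 52 ... 52 51 53]
 [49 51 51 ... 53 53 53]
 [51 51 51 ... 53 52 53]
 ...
 [57 59 57 ... 56 54 55]
 [58 56 55 ... 55 54 53]
 [57 57 55 ... 55 54 54]]
```

```bash
python3 - <<'E'
import re
s=open('h.py').read()
s=s.replace("def P(name):\n    c=cams.camera_params(name);return c,np.array(c['R']),np.array(c['t'])","_C={}\ndef P(name):\n    if name not in _C:\n        c=cams.camera_params(name);_C[name]=(c,np.array(c['R']),np.array(c['t']))\n    return _C[name]")
open('h.py','w').write(s)
E
cat > rings.py <<'E'
from fit import *
def fitring(A,cam,c,z,a0s,r=24):
        win=(c[0]-r,c[1]-r,c[0]+r,c[1]+r)
        im=A[cam].mean(2)[win[1]:win[3],win[0]:win[2]]
        p=atz(cam,c,z)
        m=mask(cam,[(circ(p[0],p[1],z,.026),255),(circ(p[0],p[1],z,.022),0)],win)>.9
        f=np.median(im[m]);bg=np.percentile(im,90)
        L=np.clip(1-np.abs(im-f)/(.55*(bg-f)),0,1)
        out=[]
        for a0 in a0s:
            g=lambda v:cost(cam,L,win,ring(v[0]/1000,v[1]/1000,z,v[2]/10))
            r=minimize(g,[p[0]*1e3,p[1]*1e3,a0*10],method='Nelder-Mead',options=dict(initial_simplex=[[p[0]*1e3+i,p[1]*1e3+j,a0*10+k] for i,j,k in((0,0,0),(3,0,0),(0,3,0),(0,0,3))],maxiter=90))
            out.append((r.fun,r.x[0],r.x[1],r.x[2]/10))
        return sorted(out)
E
python3 - <<'E'
from rings import *
H=dict(tall=26,middle=16,thin=10)
px=dict(tall=((454,310),(197,260)),middle=((271,192),(410,310)),thin=((499,250),(181,346)))
for n in H:
    z=H[n]/1000;uvs=[]
    for cam,c in zip(('scene','top'),px[n]):
        o=fitring(A,cam,c,z,np.arange(-np.pi,np.pi,.6))
        b=o[0];uvs.append(proj(cam,[b[1]/1e3,b[2]/1e3,z]))
        print(n,cam,np.round(b,4),'alts',[(round(q[0],4),round(q[3],2)) for q in o[1:5]],uvs[-1].round(2))
    print('tri',tri('scene',uvs[0],'top',uvs[1]))
# spindle tip
for d in [1]:
    uv=[]
    for cam,c in(('scene',(369,226)),('top',(276,252))):
        win=(c[0]-14,c[1]-12,c[0]+14,c[1]+6) if cam=='scene' else (c[0]-14,c[1]-14,c[0]+14,c[1]+14)
        im=A[cam].mean(2)[win[1]:win[3],win[0]:win[2]]
        f=np.median(A[cam].mean(2)[c[1]-3:c[1]+3,c[0]-3:c[0]+4])
        L=np.clip(1-np.abs(im-f)/(20),0,1)
        p=atz(cam,c,.158)
        r=minimize(lambda v:cost(cam,L,win,[(circ(v[0]/1e3,v[1]/1e3,.158,v[2]/1e3),255)]),[p[0]*1e3,p[1]*1e3,12],method='Nelder-Mead')
        print(cam,'tip',r.x,r.fun,f);uv.append(proj(cam,[r.x[0]/1e3,r.x[1]/1e3,.158]))
    print(uv,tri('scene',uv[0],'top',uv[1]))
E
```

```text
tall scene [ 5.060000e-02  5.863291e+02  2.191798e+02 -6.650000e-02] alts [(np.float64(0.0507), np.float64(-0.1)), (np.float64(0.0507), np.float64(-0.09)), (np.float64(0.0556), np.float64(-2.99)), (np.float64(0.0557), np.float64(2.11))] [454.73 308.83]
tall top [     nan 583.5574 214.7113  -3.1416] alts [(np.float64(nan), np.float64(-2.54)), (np.float64(nan), np.float64(-1.94)), (np.float64(nan), np.float64(-1.34)), (np.float64(nan), np.float64(-0.74))] [197. 260.]
tri (array([0.5839855 , 0.21738914, 0.02149988]), np.float64(0.00342492318582504))
middle scene [      nan  463.5593 -234.5121   -3.1416] alts [(np.float64(nan), np.float64(-2.54)), (np.float64(nan), np.float64(-1.94)), (np.float64(nan), np.float64(-1.34)), (np.float64(nan), np.float64(-0.74))] [271. 192.]
middle top [      nan  454.3839 -241.5946   -3.1416] alts [(np.float64(nan), np.float64(-2.54)), (np.float64(nan), np.float64(-1.94)), (np.float64(nan), np.float64(-1.34)), (np.float64(nan), np.float64(-0.74))] [410. 310.]
tri (array([ 0.45462628, -0.24244645,  0.00445453]), np.float64(0.0031245556130918366))
thin scene [     nan 404.9322 256.3827  -3.1416] alts [(np.float64(nan), np.float64(-2.54)), (np.float64(nan), np.float64(-1.94)), (np.float64(nan), np.float64(-1.34)), (np.float64(nan), np.float64(-0.74))] [499. 250.]
thin top [     nan 401.9288 251.7265  -3.1416] alts [(np.float64(nan), np.float64(-2.54)), (np.float64(nan), np.float64(-1.94)), (np.float64(nan), np.float64(-1.34)), (np.float64(nan), np.float64(-0.74))] [181. 346.]
tri (array([0.40157655, 0.25472567, 0.00513516]), np.float64(0.0035558002482819063))
scene tip [569.560765    37.85789398  10.42794555] 0.019429401025944218 112.97222222222223
top tip [567.78664488  35.7101465   10.40966794] 0.0014334139416503514 88.30555555555556
[array([370.04696851, 223.26742832]), array([275.1619266 , 251.40399188])] (array([0.56799951, 0.03653184, 0.15578483]), np.float64(0.0014465144346636023))
  return _methods._mean(a, axis=axis, dtype=dtype,
  ret = ret.dtype.type(ret / rcount)
```

```bash
sed -i 's/\.026),255),(circ(p\[0\],p\[1\],z,.022),0)\],win)>.9/.028),255),(circ(p[0],p[1],z,.019),0)],win)>.8/' rings.py
cat > run1.py <<'E'
from rings import *
import sys
H=dict(tall=26,middle=16,thin=10)
px=dict(tall=((454,308),(197,260)),middle=((272,191),(410,310)),thin=((499,249),(181,346)))
ims=[]
for n in H:
    z=H[n]/1000;uvs=[]
    for cam,c in zip(('scene','top'),px[n]):
        o=fitring(A,cam,c,z,np.arange(-np.pi,np.pi,.6),18)
        b=o[0];uvs.append(proj(cam,[b[1]/1e3,b[2]/1e3,z]))
        print(n,cam,np.round(b,4),'alts',[(round(float(q[0]),4),round(float(q[3]),2)) for q in o[1:6]])
        k=7;r=18;im=A[cam][c[1]-r:c[1]+r,c[0]-r:c[0]+r,::-1];im=np.clip((im-30)*1.6,0,255)
        im=cv2.resize(im,None,fx=k,fy=k,interpolation=cv2.INTER_CUBIC)
        for poly,_ in ring(b[1]/1e3,b[2]/1e3,z,b[3]):
            q=np.array([proj(cam,p) for p in poly]);q=(q-[c[0]-r,c[1]-r]+.5)*k
            cv2.polylines(im,[q.round().astype(np.int32)],True,(0,0,255),1)
        ims.append(im)
    print('tri',tri('scene',uvs[0],'top',uvs[1]))
cv2.imwrite('pics/'+sys.argv[1],np.vstack([np.hstack(ims[0::2]),np.hstack(ims[1::2])]).astype(np.uint8))
E
python3 run1.py f1.png
```

```text
tall scene [ 5.660000e-02  5.863002e+02  2.191528e+02 -7.760000e-02] alts [(0.0567, -0.09), (0.0567, -0.11), (0.0655, 2.16), (0.0658, 1.47), (0.066, 1.52)]
tall top [ 7.170000e-02  5.866238e+02  2.171759e+02 -6.040000e-02] alts [(0.0717, -0.04), (0.0718, -0.08), (0.0718, -0.06), (0.0783, 2.29), (0.079, -2.34)]
tri (array([0.58644159, 0.21821813, 0.02563517]), np.float64(0.001960850862405221))
middle scene [ 3.680000e-02  4.584326e+02 -2.387203e+02  2.664000e-01] alts [(0.0369, 0.26), (0.0369, 0.27), (0.0369, 0.25), (0.0407, 3.64), (0.0409, -2.59)]
middle top [ 3.020000e-02  4.554737e+02 -2.431870e+02  1.796000e-01] alts [(0.0302, 0.07), (0.0306, 0.28), (0.0338, -0.57), (0.0358, 3.17), (0.0359, -3.12)]
tri (array([ 0.45522681, -0.24264982,  0.01166675]), np.float64(0.002987576460601301))
thin scene [ 4.63000e-02  4.03955e+02  2.56426e+02 -1.01200e-01] alts [(0.0464, -0.08), (0.0464, -0.08), (0.0522, 2.78), (0.0524, 2.7), (0.0524, -3.3)]
thin top [4.600000e-02 4.031431e+02 2.551387e+02 6.500000e-03] alts [(0.0461, -0.0), (0.0461, 0.04), (0.0519, -2.53), (0.052, -2.46), (0.0521, 2.07)]
tri (array([0.40304555, 0.2559678 , 0.008675  ]), np.float64(0.0009846217951792115))
```

View pics/f1.png

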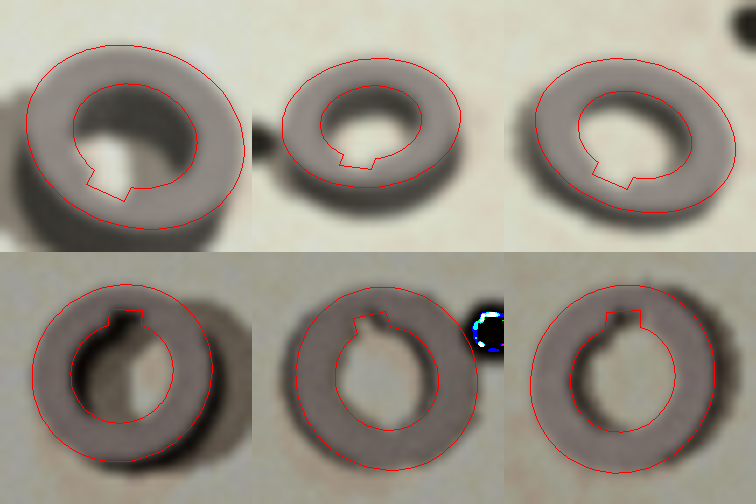

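```bash
python3 - <<'E'
from fit import *
k=11
def panel(cam,cx,cy,w,h,x,y,phi):
    im=A[cam][cy-h:cy+h,cx-w:cx+w,::-1];im=np.clip((im-40)*(4 if cam=='scene' else 5),0,255)
    im=cv2.resize(im,None,fx=k,fy=k,interpolation=cv2.INTER_CUBIC)
    def dr(p,c):
        q=np.array([proj(cam,a) for a in p]);q=(q-[cx-w,cy-h]+.5)*k
        cv2.polylines(im,[q.round().astype(np.int32)],True,c,1)
    for z,r in((.096,.015),(.144,.015),(.096,.031)): dr(circ(x,y,z,r),(0,255,0))
    if phi is not None:
        c,s=np.cos(phi),np.sin(phi)
        f=lambda u,v,z:[x+c*u-s*v,y+s*u+c*v,z]
        dr([f(.019,.004,.142),f(.019,-.004,.142),f(.0145,-.004,.142),f(.0145,.004,.142)],(0,0,255))
        dr([f(.019,.004,.096),f(.019,-.004,.096),f(.019,-.004,.142),f(.019,.004,.142)],(0,0,255))
        dr([f(.0145,.004,.096),f(.019,.004,.096),f(.019,.004,.142),f(.0145,.004,.142)],(255,0,0))
        cv2.putText(im,str(phi),(3,12),0,.4,(255,255,255))
    return im
r=lambda L:np.hstack(L)
a=r([panel('scene',370,239,12,18,.5696,.0379,p) for p in(None,-.8,-.6)])
b=r([panel('top',277,256,12,14,.5678,.0357,p) for p in(None,-.8,-.6)])
cv2.imwrite('pics/k1.png',np.clip(cv2.resize(np.vstack([a]),None,fx=.98,fy=.98),0,255).astype(np.uint8))
cv2.imwrite('pics/k2.png',np.clip(b,0,255).astype(np.uint8))
# base edges
E
```

```text
(no output)
```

View pics/k1.png

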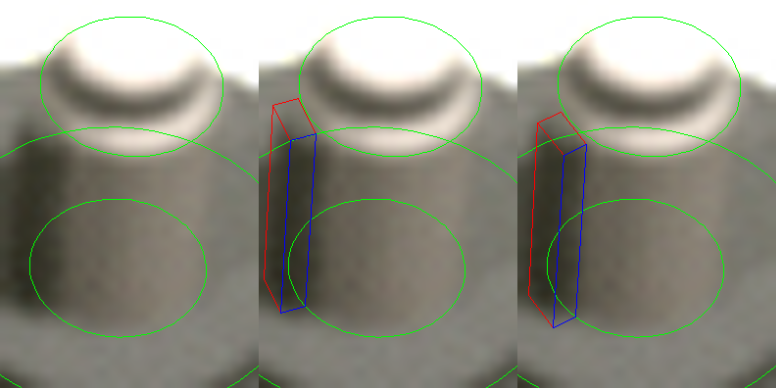

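View pics/k2.png

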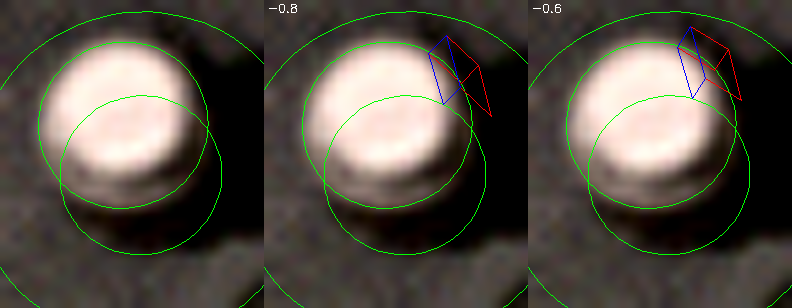

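```bash
cat > mv.py <<'E'
from h import *
from scipy.spatial.transform import Rotation as Ro
def st():
    o=sensors.observe();R=Ro.from_rotvec(o['ee_rot']).as_matrix()
    yaw=np.arctan2(R[1,1],R[0,1])
    print('t',round(o['t'],2),'tcp',(o['tcp_pos']*1e3).round(2),'jawyaw',np.degrees(yaw).round(2),'tilt',np.degrees(np.arccos(-R[2,0])).round(2),'q',o['joint_pos'].round(3),'F',o['contact_force'].round(1),'M',o['moment'].round(2),'g',round(o['grip_width'],3))
    return o,R,np.degrees(yaw)
def to(x,y,z,yawdeg):
    o,R,yaw=st();d=np.array([x,y,z])-o['tcp_pos']*1e3
    # positive turn about tool x (down) => yaw decreases
    dy=(yawdeg-yaw+90)%180-90
    print('shift',(R.T@d).round(1),'turn',round(-dy,1),'dist',np.linalg.norm(d).round(0))
E
python3 - <<'E'
from mv import *
o,R,y=st();print(R.round(3))
E
```

```text
t 1.8 tcp [220.59 584.76 231.33] jawyaw 69.33 tilt 0.0 q [ 1.191  0.423  1.63   0.     1.089 -0.019] F [-0.4  0.1  0.6] M [0.   0.01 0.05] g 1.002
[[-0.     0.353  0.936]
 [ 0.     0.936 -0.353]
 [-1.     0.    -0.   ]]
```

```bash
python3 - <<'E'
from mv import *
to(586.4,218.2,60,69.33)
E
```

```text
t 1.8 tcp [220.59 584.76 231.33] jawyaw 69.33 tilt 0.0 q [ 1.191  0.423  1.63   0.     1.089 -0.019] F [-0.4  0.1  0.6] M [0.   0.01 0.05] g 1.002
shift [ 171.3 -213.8  471.7] turn 0.0 dist 545.0
```

Call:
step_arm(xyz=[[14, -18, 40], [30, -36, 80], [45, -54, 120], [60, -72, 160], [75, -90, 200]], turn=[0, 0, 0, 0, 0], gripper=[1, 1, 1, 1, 1], grip_force=20)

```text
t: 2.3
tcp_pos: [0.377, 0.4288, 0.156]
ee_rot: [0.283, 1.552, -0.282]
contact_force: [-0.0, 0.7, -0.1]
grip_width: 1.0
```

Call:
step_arm(xyz=[[15, -18, 40], [30, -36, 80], [46, -62, 135], [72, -95, 205], [96.3, -123.8, 271.7]], turn=[0, 0, 0, 0, 0], gripper=[1, 1, 1, 1, 1])

```text
t: 2.8
tcp_pos: [0.5398, 0.2642, 0.082]
ee_rot: [0.283, 1.552, -0.283]
contact_force: [0.6, -0.0, 0.1]
grip_width: 1.0
```

```bash
python3 - <<'E'
from mv import *
to(586.4,218.2,4,69.33)
E
```

```text
t 2.8 tcp [539.85 264.22  82.02] jawyaw 69.33 tilt 0.03 q [ 0.435  0.589  1.768  0.     0.785 -0.775] F [ 0.6 -0.   0.1] M [ 0.04 -0.07 -0.02] g 1.0
shift [ 78.  -26.7  59.8] turn -0.0 dist 102.0
```

Call:
step_arm(xyz=[[0, 0, 0]], turn=[0], gripper=[1])

```text
t: 2.9
tcp_pos: [0.5414, 0.2615, 0.0806]
ee_rot: [0.286, 1.552, -0.288]
contact_force: [-0.3, 0.2, -0.5]
grip_width: 1.0
```

```bash
python3 - <<'E'
from mv import *
to(586.4,218.2,4,69.33)
E
```

```text
t 2.9 tcp [541.42 261.5   80.64] jawyaw 69.03 tilt 0.07 q [ 4.310e-01  5.920e-01  1.766e+00 -1.000e-03  7.850e-01 -7.730e-01] F [-0.3  0.2 -0.5] M [ 0.   -0.06  0.04] g 1.0
shift [ 76.7 -24.2  57.5] turn -0.3 dist 99.0
```

Call:
step_arm(xyz=[[10, -12, 29], [22, -24.2, 57.5], [50, -24.2, 57.5], [76.7, -24.2, 57.5], [76.7, -24.2, 57.5]], turn=[0, 0, 0, 0, 0], gripper=[1, 1, 1, 1, 1])

```text
t: 3.4
tcp_pos: [0.5812, 0.222, 0.0027]
ee_rot: [0.281, 1.557, -0.286]
contact_force: [-0.6, -0.8, -0.9]
grip_width: 1.0
```

Call:
step_arm(xyz=[[0, 0, 0], [0, 0, 0], [0, 0, 0], [0, 0, 0], [0, 0, 0]], turn=[0, 0, 0, 0, 0], gripper=[0.8, 0.6, 0.6, 0.6, 0.6], grip_force=20)

```text
t: 3.9
tcp_pos: [0.5842, 0.2231, 0.0074]
ee_rot: [0.283, 1.551, -0.282]
contact_force: [-2.5, -1.7, 7.0]
grip_width: 0.639
```

```bash
python3 - <<'E'
from mv import *
to(586.4,218.2,4,69.33)
E
```

```text
t 3.9 tcp [584.24 223.09   7.44] jawyaw 69.35 tilt 0.09 q [ 0.346  0.731  1.721 -0.     0.689 -0.865] F [-2.5 -1.7  7. ] M [-0.43  0.42  0.03] g 0.639
shift [ 3.4 -3.8  3.7] turn 0.0 dist 6.0
```

```bash
python3 - <<'E'
from mv import *
s=cams.get_image('scene')[:,:,::-1];t=cams.get_image('top')[:,:,::-1]
cv2.imwrite('pics/g1.png',np.hstack([cv2.resize(s[260:360,400:500],None,fx=4,fy=4,interpolation=2),cv2.resize(t[210:310,150:250],None,fx=4,fy=4,interpolation=2)]))
st()
E
```

```text
t 4.0 tcp [584.23 223.07   7.45] jawyaw 69.35 tilt 0.09 q [ 0.346  0.731  1.721 -0.     0.689 -0.865] F [-3.8 -1.9  7.3] M [-0.38  0.42  0.04] g 0.645
```

View pics/g1.png

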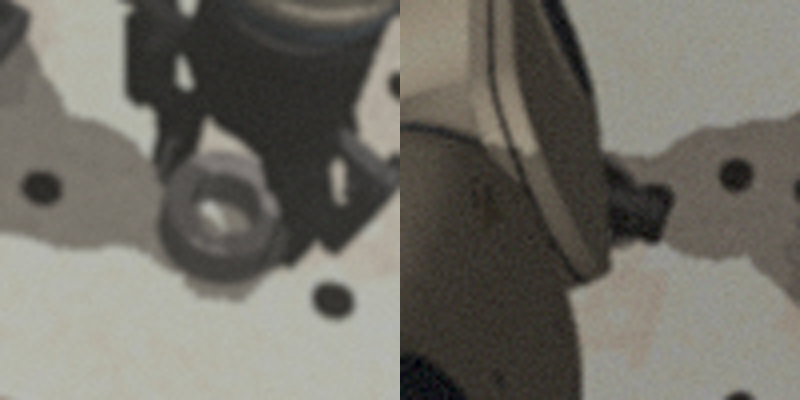

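Call:
step_arm(xyz=[[0, 0, 0], [0, 0, 0]], turn=[0, 0], gripper=[0.5, 0.5])

```text
t: 4.2
tcp_pos: [0.5842, 0.2231, 0.0074]
ee_rot: [0.283, 1.551, -0.282]
contact_force: [-2.3, -2.0, 5.9]
grip_width: 0.644
```

```bash
python3 - <<'E'
from mv import *
to(586.4,218.2,4,69.33)
E
```

```text
t 4.2 tcp [584.23 223.11   7.44] jawyaw 69.35 tilt 0.09 q [ 0.346  0.731  1.721 -0.     0.689 -0.864] F [-2.3 -2.   5.9] M [-0.38  0.46  0.05] g 0.644
shift [ 3.4 -3.8  3.8] turn 0.0 dist 6.0
```

Call:
step_arm(xyz=[[0, 0, 0], [0, 0, 0], [3.4, 0, 3.7], [3.4, 0, 3.7], [3.4, 0, 3.7]], turn=[0, 0, 8, 16, 24], gripper=[1, 1, 1, 1, 1])

```text
t: 4.7
tcp_pos: [0.5875, 0.2217, 0.0024]
ee_rot: [0.614, 1.482, -0.614]
contact_force: [-0.0, -0.9, -0.9]
grip_width: 1.003
```

Call:
step_arm(xyz=[[0, 0, 0], [0, 0, 0], [0, 0, 0], [0, 0, 0], [0, 0, 0]], turn=[8.5, 17, 25.5, 34, 42.5], gripper=[1, 1, 1, 1, 1])

```text
t: 5.2
tcp_pos: [0.5875, 0.2217, 0.0025]
ee_rot: [1.178, 1.229, -1.177]
contact_force: [-0.3, -0.4, 0.2]
grip_width: 1.0
```

Call:
step_arm(xyz=[[0, 0, 0], [0, 0, 0], [0, 0, 0], [0, 0, 0], [0, 0, 0]], turn=[8.5, 17, 23.5, 23.5, 23.5], gripper=[1, 1, 0.9, 0.8, 0.6])

```text
t: 5.7
tcp_pos: [0.5875, 0.2216, 0.0024]
ee_rot: [1.468, 1.018, -1.467]
contact_force: [10.4, -5.1, 14.5]
grip_width: 0.649
```

Call:
step_arm(xyz=[[0, 0, 0], [0, 0, 0], [0, 0, 0], [0, 0, 0]], turn=[0, 0, 0, 0], gripper=[0.5, 0.5, 0.5, 0.5], grip_force=30)

```text
t: 6.1
tcp_pos: [0.5876, 0.2216, 0.0027]
ee_rot: [1.47, 1.016, -1.469]
contact_force: [-0.2, 1.1, 5.1]
grip_width: 0.644
```

```bash
python3 - <<'E'
from mv import *
to(586.4,218.2,4,-20)
E
```

```text
t 6.1 tcp [587.63 221.57   2.67] jawyaw -20.64 tilt 0.05 q [ 0.342  0.741  1.714 -0.     0.686  0.702] F [-0.2  1.1  5.1] M [-0.08 -0.1   0.14] g 0.644
shift [-1.3  0.   3.6] turn -0.6 dist 4.0
```

Call:
step_arm(xyz=[[-40, 0, 0], [-85, 0, 0], [-125, 5, 20], [-160, 15, 55], [-190, 25, 90]], turn=[0, 0, 7, 14, 21], gripper=[0.5, 0.5, 0.5, 0.5, 0.5], grip_force=40)

```text
t: 6.6
tcp_pos: [0.578, 0.1279, 0.1932]
ee_rot: [1.723, 0.77, -1.725]
contact_force: [0.8, 0.2, -3.9]
grip_width: 0.64
```

```bash
python3 - <<'E'
from mv import *
to(568.5,37,200,-53.6)
E
```

```text
t 6.6 tcp [578.04 127.89 193.16] jawyaw -41.86 tilt 0.04 q [0.198 0.421 1.733 0.    0.987 0.928] F [ 0.8  0.2 -3.9] M [-0.05 -0.07 -0.07] g 0.64
shift [-6.8 53.5 74.1] turn 11.7 dist 92.0
```

Call:
step_arm(xyz=[[-4, 18, 25], [-7, 36, 50], [-7, 53, 73], [-7, 53, 73], [-7, 53, 73]], turn=[4, 8, 11.7, 11.7, 11.7], gripper=[0.5, 0.5, 0.5, 0.5, 0.5])

```text
t: 7.1
tcp_pos: [0.5691, 0.0382, 0.1984]
ee_rot: [1.854, 0.614, -1.857]
contact_force: [0.3, -0.5, -4.6]
grip_width: 0.644
```

```bash
python3 - <<'E'
from mv import *
to(568.5,37,200,-53.6)
s=np.mean([cams.get_image('scene') for _ in range(3)],0)[:,:,::-1]
np.save('s_over.npy',s)
cv2.imwrite('pics/g2.png',cv2.resize(np.clip(s[170:290,310:430]*1.3,0,255).astype(np.uint8),None,fx=5,fy=5,interpolation=2))
E
```

```text
t 7.1 tcp [569.11  38.21 198.44] jawyaw -53.42 tilt 0.11 q [0.046 0.385 1.777 0.    0.981 0.978] F [ 0.3 -0.5 -4.6] M [ 0.04 -0.01  0.03] g 0.644
shift [-1.6  0.6  1.2] turn 0.2 dist 2.0
```

View pics/g2.png

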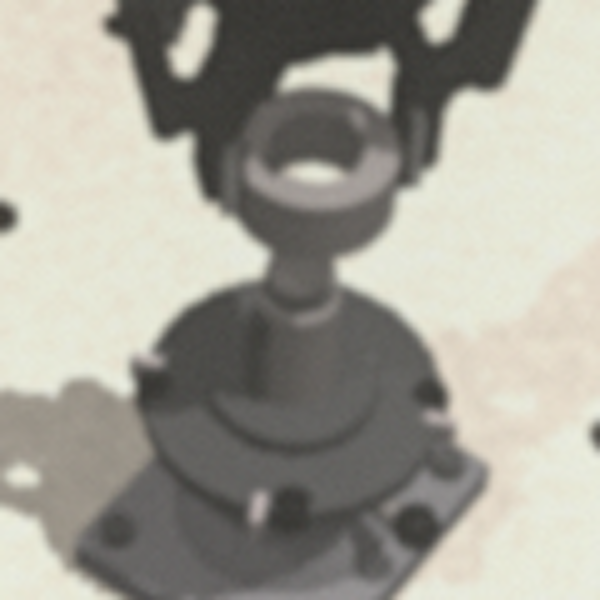

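```bash
python3 - <<'E'
from mv import *
from fit import circ
s=np.load('s_over.npy').mean(2)
o=sensors.observe()['tcp_pos'];print(o, proj('scene',[o[0],o[1],o[2]+.0233]), proj('scene',[.5696,.0379,.158]))
k=8;x0,y0,x1,y1=345,180,400,235
im=cv2.resize(np.clip((s[y0:y1,x0:x1]-30)*1.6,0,255).astype(np.uint8),None,fx=k,fy=k,interpolation=2)
im=cv2.cvtColor(im,8);im2=im.copy()
def dr(im,p,c):
    q=np.array([proj('scene',a) for a in p]);cv2.polylines(im,[((q-[x0,y0]+.5)*k).round().astype(np.int32)],True,c,1)
for dx,dy,I in((0,0,im),):
  for z,r in((.0233,.028),(.0233,.0159),(-.0027,.028)): dr(I,circ(o[0]+dx,o[1]+dy,o[2]+z,r),(0,0,255))
dr(im,circ(.5696,.0379,.144,.015),(0,255,0))
cv2.imwrite('pics/g3.png',np.hstack([im,im2])[:, :880])
E
```

```text
[0.56961994 0.0394792  0.19874166] [372.82337931 198.52780863] [370.06042325 223.29061553]
```

View pics/g3.png

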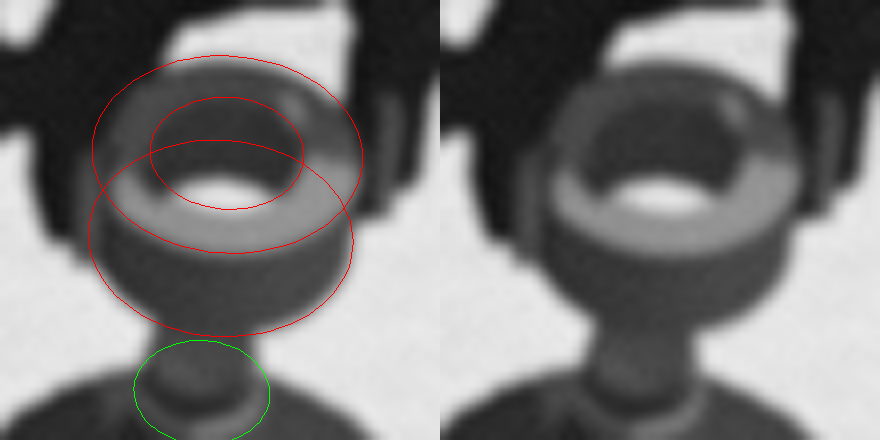

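Call:
step_arm(xyz=[[0, 0, 0]], turn=[0], gripper=[0.5])

```text
t: 7.35
tcp_pos: [0.5698, 0.0395, 0.1989]
ee_rot: [1.853, 0.615, -1.854]
contact_force: [0.4, 0.7, -3.5]
grip_width: 0.638
```

```bash
python3 - <<'E'
from mv import *
to(569,37.7,165,-53.6)
E
```

```text
t 7.35 tcp [569.77  39.54 198.94] jawyaw -53.28 tilt 0.03 q [0.048 0.385 1.776 0.    0.981 0.978] F [ 0.4  0.7 -3.5] M [-0.    0.02 -0.01] g 0.638
shift [33.9  1.   1.7] turn 0.3 dist 34.0
```

Call:
step_arm(xyz=[[10, 1, 1.7], [20, 1, 1.7], [30, 1, 1.7], [36, 1, 1.7], [36, 1, 1.7]], turn=[0, 0, 0, 0, 0], gripper=[0.5, 0.5, 0.5, 0.5, 0.5])

```text
t: 7.85
tcp_pos: [0.5682, 0.0368, 0.1618]
ee_rot: [1.852, 0.615, -1.857]
contact_force: [0.3, -0.3, -3.7]
grip_width: 0.637
```

Call:
step_arm(xyz=[[4, 0, 0], [8, 0, 0], [10, 0, 0], [10, 0, 0]], turn=[0, 0, 0, 0], gripper=[0.5, 0.5, 0.5, 0.5])

```text
t: 8.25
tcp_pos: [0.569, 0.0368, 0.1531]
ee_rot: [1.854, 0.614, -1.855]
contact_force: [-0.3, 0.8, -4.0]
grip_width: 0.639
```

```bash
python3 - <<'E'
from mv import *
to(569,37.7,152,-53.6)
E
```

```text
t 8.25 tcp [568.97  36.84 153.07] jawyaw -53.37 tilt 0.02 q [ 0.044  0.446  1.808 -0.     0.888  0.975] F [-0.3  0.8 -4. ] M [-0.05  0.01 -0.05] g 0.639
shift [ 1.1 -0.7 -0.5] turn 0.2 dist 1.0
```

Call:
step_arm(xyz=[[1, -0.3, -0.2], [2, -0.7, -0.5], [3, -0.7, -0.5], [3, -0.7, -0.5]], turn=[0, 0, 0, 0], gripper=[0.5, 0.5, 0.5, 0.5])

```text
t: 8.65
tcp_pos: [0.569, 0.0377, 0.1502]
ee_rot: [1.854, 0.614, -1.855]
contact_force: [0.3, 0.3, -3.9]
grip_width: 0.64
```

Call:
step_arm(xyz=[[1, 0, 0], [2, 0, 0], [2, 0, 0]], turn=[0, 0, 0], gripper=[0.5, 0.5, 0.5])

```text
t: 8.95
tcp_pos: [0.569, 0.0377, 0.1481]
ee_rot: [1.854, 0.614, -1.855]
contact_force: [-0.1, 0.1, -3.4]
grip_width: 0.64
```

```bash
python3 - <<'E'
from mv import *
st()
E
```

```text
t 8.95 tcp [568.99  37.69 148.14] jawyaw -53.37 tilt 0.02 q [0.045 0.454 1.81  0.    0.878 0.977] F [-0.1  0.1 -3.4] M [0.02 0.05 0.02] g 0.64
```

Call:
step_arm(xyz=[[1, 0, 0], [2, 0, 0], [2, 0, 0]], turn=[0, 0, 0], gripper=[0.5, 0.5, 0.5])

```text
t: 9.25
tcp_pos: [0.5693, 0.0376, 0.1467]
ee_rot: [1.855, 0.614, -1.854]
contact_force: [-0.2, -1.4, 1.5]
grip_width: 0.636
```

Call:
step_arm(xyz=[[1, 0, 0], [1.5, 0, 0], [2, 0, 0], [2, 0, 0]], turn=[0, 0, 0, 0], gripper=[0.5, 0.5, 0.5, 0.5])

```text
t: 9.65
tcp_pos: [0.5688, 0.0372, 0.144]
ee_rot: [1.853, 0.613, -1.855]
contact_force: [-1.1, -5.1, -0.7]
grip_width: 0.64
```

```bash
python3 - <<'E'
from mv import *
st()
E
```

```text
t 9.65 tcp [568.75  37.23 143.96] jawyaw -53.37 tilt 0.06 q [ 4.500e-02  4.590e-01  1.813e+00 -1.000e-03  8.700e-01  9.770e-01] F [-1.1 -5.1 -0.7] M [-0.97  0.31  0.01] g 0.64
```

Call:
step_arm(xyz=[[0, 0.4, 0.7], [0.5, 0.4, 0.7], [1.5, 0.4, 0.7], [1.5, 0.4, 0.7]], turn=[0, 0, 0, 0], gripper=[0.5, 0.5, 0.5, 0.5])

```text
t: 10.05
tcp_pos: [0.5687, 0.037, 0.1425]
ee_rot: [1.854, 0.614, -1.855]
contact_force: [-0.6, -2.1, -3.0]
grip_width: 0.636
```

```bash
python3 - <<'E'
from mv import *
st()
E
```

```text
t 10.05 tcp [568.67  36.99 142.49] jawyaw -53.37 tilt 0.02 q [ 0.044  0.461  1.814 -0.     0.866  0.976] F [-0.6 -2.1 -3. ] M [-0.46  0.14 -0.01] g 0.636
```

Call:
step_arm(xyz=[[1, 0.1, 0.3], [2, 0.2, 0.3], [3, 0.2, 0.3], [4, 0.2, 0.3], [4, 0.2, 0.3]], turn=[0, 0, 0, 0, 0], gripper=[0.5, 0.5, 0.5, 0.5, 0.5])

```text
t: 10.55
tcp_pos: [0.5686, 0.0368, 0.1386]
ee_rot: [1.855, 0.614, -1.855]
contact_force: [0.5, -0.7, -3.5]
grip_width: 0.638
```

```bash
python3 - <<'E'
from mv import *
st()
E
```

```text
t 10.55 tcp [568.64  36.77 138.57] jawyaw -53.37 tilt 0.01 q [0.044 0.467 1.816 0.    0.858 0.975] F [ 0.5 -0.7 -3.5] M [-0.01  0.03  0.07] g 0.638
```

Call:
step_arm(xyz=[[3, 0, 0], [6, 0, 0], [9, 0, 0], [12, 0, 0], [15, 0, 0]], turn=[0, 0, 0, 0, 0], gripper=[0.5, 0.5, 0.5, 0.5, 0.5])

```text
t: 11.05
tcp_pos: [0.5687, 0.0367, 0.1235]
ee_rot: [1.855, 0.614, -1.854]
contact_force: [-0.9, 0.6, -2.7]
grip_width: 0.639
```

Call:
step_arm(xyz=[[3, 0, 0], [6, 0, 0], [9, 0, 0], [12, 0, 0], [15, 0, 0]], turn=[0, 0, 0, 0, 0], gripper=[0.5, 0.5, 0.5, 0.5, 0.5])

```text
t: 11.55
tcp_pos: [0.5687, 0.0366, 0.1085]
ee_rot: [1.855, 0.614, -1.854]
contact_force: [-0.6, 0.7, -3.1]
grip_width: 0.639
```

Call:
step_arm(xyz=[[2, 0, 0], [4, 0, 0], [6, 0, 0], [7, 0, 0], [7, 0, 0]], turn=[0, 0, 0, 0, 0], gripper=[0.5, 0.5, 0.5, 0.5, 0.5])

```text
t: 12.05
tcp_pos: [0.5686, 0.0366, 0.1017]
ee_rot: [1.854, 0.614, -1.855]
contact_force: [-0.8, 0.4, -4.1]
grip_width: 0.641
```

```bash
python3 - <<'E'
from mv import *
st()
E
```

```text
t 12.05 tcp [568.61  36.62 101.67] jawyaw -53.37 tilt 0.01 q [0.043 0.523 1.832 0.    0.786 0.975] F [-0.8  0.4 -4.1] M [-0.    0.04 -0.03] g 0.641
```

Call:
step_arm(xyz=[[1, 0, 0], [2, 0, 0], [2.7, 0, 0], [3.2, 0, 0], [3.2, 0, 0]], turn=[0, 0, 0, 0, 0], gripper=[0.5, 0.5, 0.5, 0.5, 0.5])

```text
t: 12.55
tcp_pos: [0.5687, 0.0366, 0.0988]
ee_rot: [1.854, 0.614, -1.854]
contact_force: [-1.4, -0.3, -0.8]
grip_width: 0.636
```

```bash
python3 - <<'E'
from mv import *
st()
E
```

```text
t 12.55 tcp [568.67  36.62  98.79] jawyaw -53.37 tilt 0.0 q [ 0.043  0.528  1.833 -0.     0.78   0.975] F [-1.4 -0.3 -0.8] M [-0.1   0.18 -0.06] g 0.636
```

Call:
step_arm(xyz=[[0.4, 0, 0], [0.6, 0, 0]], turn=[0, 0], gripper=[0.5, 0.5])

```text
t: 12.75
tcp_pos: [0.5687, 0.0366, 0.0987]
ee_rot: [1.854, 0.614, -1.854]
contact_force: [-4.7, -0.2, 7.8]
grip_width: 0.641
```

```bash
python3 - <<'E'
from mv import *
st()
E
```

```text
t 12.75 tcp [568.66  36.64  98.7 ] jawyaw -53.37 tilt 0.0 q [ 0.043  0.528  1.833 -0.     0.78   0.975] F [-4.7 -0.2  7.8] M [-0.09  0.57  0.  ] g 0.641
```

Call:
step_arm(xyz=[[0, 0, 0], [0, 0, 0], [0, 0, 0], [0, 0, 0], [-10, 0, 0]], turn=[0, 0, 0, 0, 0], gripper=[1, 1, 1, 1, 1])

```text
t: 13.25
tcp_pos: [0.5678, 0.0366, 0.1072]
ee_rot: [1.852, 0.615, -1.857]
contact_force: [0.1, 0.4, 0.2]
grip_width: 1.0
```

Call:
step_arm(xyz=[[-30, 0, 0], [-70, 0, 0], [-95, 0, 0], [-95, 0, 0]], turn=[0, 0, 0, 0], gripper=[1, 1, 1, 1])

```text
t: 13.65
tcp_pos: [0.5713, 0.0367, 0.2077]
ee_rot: [1.861, 0.611, -1.846]
contact_force: [-0.1, 0.1, 0.1]
grip_width: 1.001
```

```bash
python3 - <<'E'
from mv import *
to(456,-242,80,-30)
s=np.mean([cams.get_image('scene') for _ in range(2)],0)[:,:,::-1]
cv2.imwrite('pics/g4.png',cv2.resize(np.clip(s[170:290,310:430]*1.3,0,255).astype(np.uint8),None,fx=4,fy=4,interpolation=2))
E
```

```text
t 13.65 tcp [571.3   36.74 207.73] jawyaw -53.37 tilt 0.46 q [0.043 0.372 1.772 0.    0.989 0.975] F [-0.1  0.1  0.1] M [0.02 0.02 0.01] g 1.001
shift [126.7 154.3 259.7] turn -23.4 dist 328.0
```

View pics/g4.png

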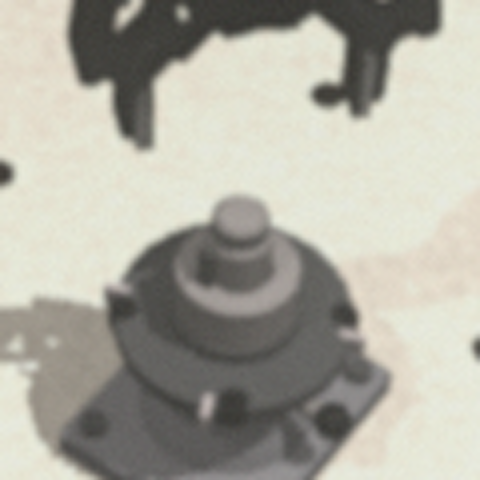

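Call:
step_arm(xyz=[[0, 20, 33], [0, 45, 74], [10, 67, 110], [30, 89, 146], [55, 110, 180]], turn=[0, 0, 0, 0, 0], gripper=[1, 1, 1, 1, 1])

```text
t: 14.25
tcp_pos: [0.4887, -0.1604, 0.1471]
ee_rot: [1.854, 0.614, -1.854]
contact_force: [1.2, -0.2, 0.2]
grip_width: 1.0
```

Call:
step_arm(xyz=[[25, 20, 33], [55, 37, 60], [85, 45.9, 75.3], [88, 45.9, 75.3], [88, 45.9, 75.3]], turn=[0, 0, 0, 0, 0], gripper=[1, 1, 1, 1, 1])

```text
t: 14.75
tcp_pos: [0.4555, -0.2402, 0.0586]
ee_rot: [1.854, 0.616, -1.859]
contact_force: [0.3, -0.2, 0.6]
grip_width: 1.0
```

```bash
python3 - <<'E'
from mv import *
to(457,-241,1,-53.4)
s=np.mean([cams.get_image('scene') for _ in range(2)],0)[:,:,::-1]
to(457,-241,1,-53.4)
cv2.imwrite('pics/g5.png',cv2.resize(np.clip(s[140:240,220:320]*1.3,0,255).astype(np.uint8),None,fx=5,fy=5,interpolation=2))
E
```

```text
t 14.75 tcp [ 455.47 -240.17   58.63] jawyaw -53.44 tilt 0.23 q [-0.508  0.54   1.964  0.     0.642  0.424] F [ 0.3 -0.2  0.6] M [-0.03 -0.01  0.  ] g 1.0
shift [57.6  1.8 -0.8] turn -0.0 dist 58.0
t 14.85 tcp [ 457.29 -240.24   60.46] jawyaw -53.33 tilt 0.01 q [-0.507  0.537  1.963  0.     0.642  0.424] F [ 0.7 -1.2 -0.8] M [-0.01 -0.02 -0.  ] g 1.0
shift [59.5  0.4  0.7] turn 0.1 dist 59.0
```

View pics/g5.png

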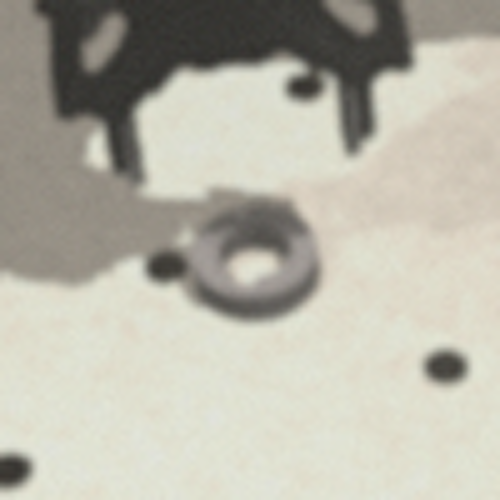

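Call:
step_arm(xyz=[[20, 0.4, 0.7], [45, 0.4, 0.7], [59.5, 0.4, 0.7], [59.5, 0.4, 0.7], [59.5, 0.4, 0.7]], turn=[0, 0, 0, 0, 0], gripper=[1, 1, 1, 0.85, 0.6], grip_force=20)

```text
t: 15.35
tcp_pos: [0.4571, -0.2413, 0.0011]
ee_rot: [1.854, 0.614, -1.853]
contact_force: [-0.2, 0.4, 0.0]
grip_width: 0.701
```

Call:
step_arm(xyz=[[0, 0, 0], [0, 0, 0], [0, 0, 0]], turn=[0, 0, 0], gripper=[0.5, 0.5, 0.5])

```text
t: 15.65
tcp_pos: [0.4571, -0.2417, 0.0015]
ee_rot: [1.855, 0.613, -1.853]
contact_force: [0.4, 3.0, 6.6]
grip_width: 0.64
```

```bash
python3 - <<'E'
from mv import *
to(457,-241,1,-53.4)
s=np.mean([cams.get_image('scene') for _ in range(1)],0)[:,:,::-1]
cv2.imwrite('pics/g6.png',cv2.resize(np.clip(s[140:240,220:320]*1.3,0,255).astype(np.uint8),None,fx=5,fy=5,interpolation=2))
E
```

```text
t 15.65 tcp [ 457.14 -241.69    1.5 ] jawyaw -53.38 tilt 0.09 q [-0.509  0.649  1.967  0.     0.524  0.422] F [0.4 3.  6.6] M [ 0.58 -0.03  0.03] g 0.64
shift [ 0.5 -0.6 -0.3] turn 0.0 dist 1.0
```

View pics/g6.png

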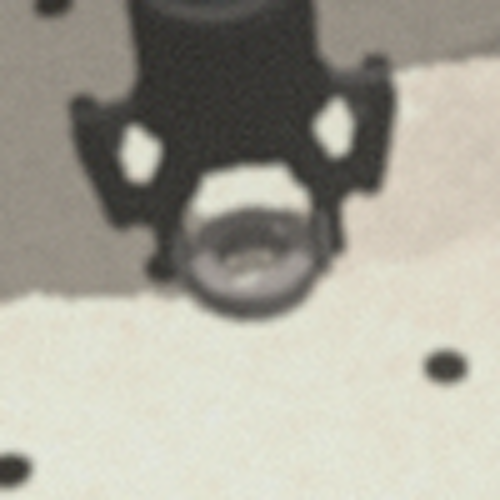

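Call:
step_arm(xyz=[[0, 0, 0], [0, 0, 0], [0, 0, 0], [0, 0, 0], [0, 0, 0]], turn=[0, -4, -12.5, -21, -29.5], gripper=[1, 1, 1, 1, 1])

```text
t: 16.2
tcp_pos: [0.4565, -0.2418, 0.0007]
ee_rot: [1.505, 0.986, -1.505]
contact_force: [-0.2, -0.3, -0.8]
grip_width: 0.991
```

Call:
step_arm(xyz=[[0, 0, 0], [0, 0, 0], [0, 0, 0], [0, 0, 0], [0, 0, 0]], turn=[-8.5, -17, -25.5, -34, -42.5], gripper=[1, 1, 1, 1, 1])

```text
t: 16.7
tcp_pos: [0.4565, -0.2418, 0.0006]
ee_rot: [0.962, 1.347, -0.962]
contact_force: [-0.2, 0.2, 0.1]
grip_width: 1.0
```

Call:
step_arm(xyz=[[0, 0, 0], [0, 0, 0], [0, 0, 0], [0, 0, 0], [0, 0, 0]], turn=[-8.5, -17, -18, -18, -18], gripper=[1, 1, 0.9, 0.8, 0.6])

```text
t: 17.2
tcp_pos: [0.4566, -0.2416, 0.0006]
ee_rot: [0.729, 1.445, -0.729]
contact_force: [-2.1, -1.5, 10.1]
grip_width: 0.65
```

Call:
step_arm(xyz=[[0, 0, 0], [0, 0, 0], [0, 0, 0]], turn=[0, 0, 0], gripper=[0.5, 0.5, 0.5], grip_force=30)

```text
t: 17.5
tcp_pos: [0.4565, -0.2417, 0.0009]
ee_rot: [0.728, 1.445, -0.728]
contact_force: [-1.7, -0.0, 4.6]
grip_width: 0.64
```

```bash
python3 - <<'E'
from mv import *
to(568.6,36.65,200,-13.4)
s=np.mean([cams.get_image('scene') for _ in range(2)],0)[:,:,::-1]
cv2.imwrite('pics/g7.png',cv2.resize(np.clip(s[140:240,220:320]*1.3,0,255).astype(np.uint8),None,fx=5,fy=5,interpolation=2))
E
```

```text
t 17.5 tcp [ 456.54 -241.67    0.87] jawyaw 36.5 tilt 0.02 q [-0.51   0.65   1.968 -0.     0.523 -1.147] F [-1.7 -0.   4.6] M [ 0.    0.27 -0.14] g 0.64
shift [-199.2  255.7 -157. ] turn 49.9 dist 360.0
```

View pics/g7.png

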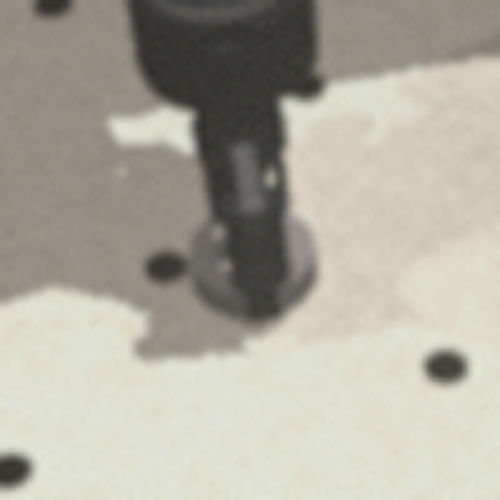

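Call:
step_arm(xyz=[[-35, 0, 0], [-75, 10, -6], [-110, 35, -22], [-145, 65, -40], [-175, 95, -58]], turn=[0, 4, 10, 16, 22], gripper=[0.5, 0.5, 0.5, 0.5, 0.5], grip_force=40)

```text
t: 18.1
tcp_pos: [0.4983, -0.1374, 0.1772]
ee_rot: [1.025, 1.316, -1.024]
contact_force: [0.3, -1.2, -2.0]
grip_width: 0.633
```

```bash
python3 - <<'E'
from mv import *
to(568.6,36.65,200,-13.4)
E
```

```text
t 18.1 tcp [ 498.27 -137.4   177.19] jawyaw 14.22 tilt 0.04 q [-0.292  0.34   1.91  -0.     0.891 -0.54 ] F [ 0.3 -1.2 -2. ] M [-0.02 -0.04  0.  ] g 0.633
shift [ -22.8  110.9 -151.4] turn 27.6 dist 189.0
```

Call:
step_arm(xyz=[[-10, 28, -38], [-23, 56, -76], [-23, 82, -112], [-23, 105, -144], [-23, 110, -150]], turn=[7, 14, 21, 27.6, 27.6], gripper=[0.5, 0.5, 0.5, 0.5, 0.5])

```text
t: 18.6
tcp_pos: [0.5676, 0.0381, 0.1984]
ee_rot: [1.376, 1.093, -1.374]
contact_force: [-0.2, 0.2, -1.5]
grip_width: 0.634
```

Call:
step_arm(xyz=[[0, 0, 0], [0, 0, 0], [0, 0, 0]], turn=[0, 0, 0], gripper=[0.5, 0.5, 0.5])

```text
t: 18.9
tcp_pos: [0.566, 0.0333, 0.1982]
ee_rot: [1.374, 1.093, -1.376]
contact_force: [-0.1, -0.2, -2.5]
grip_width: 0.635
```

```bash
python3 - <<'E'
from mv import *
to(568.6,36.65,152,-13.4)
s=np.mean([cams.get_image('scene') for _ in range(2)],0)[:,:,::-1]
cv2.imwrite('pics/g8.png',cv2.resize(np.clip(s[170:290,310:430]*1.3,0,255).astype(np.uint8),None,fx=5,fy=5,interpolation=2))
E
```

```text
t 18.9 tcp [565.95  33.31 198.18] jawyaw -13.04 tilt 0.06 q [ 0.038  0.38   1.786 -0.     0.977  0.266] F [-0.1 -0.2 -2.5] M [ 0.04  0.   -0.01] g 0.635
shift [46.2  1.9 -3.9] turn 0.4 dist 46.0
```

View pics/g8.png

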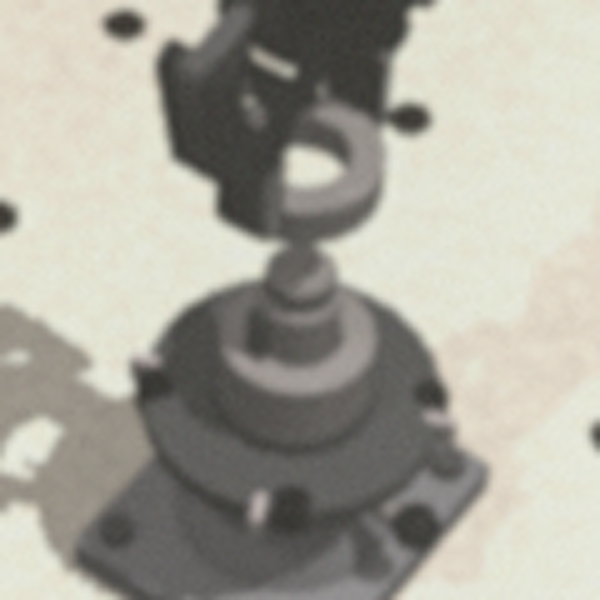

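Call:
step_arm(xyz=[[0, 1.9, -3.9], [12, 1.9, -3.9], [24, 1.9, -3.9], [34, 1.9, -3.9], [34, 1.9, -3.9]], turn=[0, 0, 0, 0, 0], gripper=[0.5, 0.5, 0.5, 0.5, 0.5])

```text
t: 19.5
tcp_pos: [0.5678, 0.0379, 0.1621]
ee_rot: [1.372, 1.096, -1.377]
contact_force: [-0.3, -0.9, -1.5]
grip_width: 0.633
```

Call:
step_arm(xyz=[[4, 0, 0], [9, 0, 0], [12, 0, 0], [12, 0, 0], [12, 0, 0]], turn=[0, 0, 0, 0, 0], gripper=[0.5, 0.5, 0.5, 0.5, 0.5])

```text
t: 20.0
tcp_pos: [0.5695, 0.038, 0.1526]
ee_rot: [1.374, 1.093, -1.374]
contact_force: [0.1, -0.1, -1.0]
grip_width: 0.635
```

```bash
python3 - <<'E'
from mv import *
to(568.6,36.65,146,-13.4)
E
```

```text
t 20.0 tcp [569.49  37.98 152.6 ] jawyaw -12.97 tilt 0.01 q [ 0.046  0.448  1.807 -0.     0.887  0.272] F [ 0.1 -0.1 -1. ] M [ 0.01 -0.03 -0.01] g 0.635
shift [ 6.6 -0.6  1.5] turn 0.4 dist 7.0
```

Call:
step_arm(xyz=[[1, -0.6, 1.5], [3, -0.6, 1.5], [5, -0.6, 1.5], [6.6, -0.6, 1.5], [6.6, -0.6, 1.5]], turn=[0, 0, 0, 0, 0], gripper=[0.5, 0.5, 0.5, 0.5, 0.5])

```text
t: 20.5
tcp_pos: [0.5683, 0.0366, 0.1456]
ee_rot: [1.374, 1.094, -1.374]
contact_force: [-0.8, -0.0, -2.8]
grip_width: 0.629
```

Call:
step_arm(xyz=[[0.7, 0, 0], [1.4, 0, 0], [2.1, 0, 0], [2.8, 0, 0], [3.2, 0, 0]], turn=[0, 0, 0, 0, 0], gripper=[0.5, 0.5, 0.5, 0.5, 0.5])

```text
t: 21.0
tcp_pos: [0.5684, 0.0366, 0.1426]
ee_rot: [1.374, 1.094, -1.374]
contact_force: [0.6, 0.7, -1.7]
grip_width: 0.628
```

```bash
python3 - <<'E'
from mv import *
to(568.6,36.65,142,-13.4)
E
```

```text
t 21.0 tcp [568.43  36.64 142.6 ] jawyaw -12.97 tilt 0.0 q [0.043 0.461 1.815 0.    0.866 0.27 ] F [ 0.6  0.7 -1.7] M [ 0.03 -0.04  0.03] g 0.628
shift [ 0.6  0.2 -0. ] turn 0.4 dist 1.0
```

Call:
step_arm(xyz=[[0.6, 0, 0], [1.2, 0, 0], [1.8, 0, 0], [2.4, 0, 0], [2.4, 0, 0]], turn=[0, 0, 0, 0, 0], gripper=[0.5, 0.5, 0.5, 0.5, 0.5])

```text
t: 21.5
tcp_pos: [0.5684, 0.0367, 0.1402]
ee_rot: [1.374, 1.094, -1.374]
contact_force: [-0.5, 1.1, -2.7]
grip_width: 0.634
```

```bash
python3 - <<'E'
from mv import *
to(568.6,36.65,142,-13.4)
E
```

```text
t 21.5 tcp [568.42  36.65 140.21] jawyaw -12.97 tilt 0.01 q [ 0.044  0.464  1.816 -0.     0.861  0.27 ] F [-0.5  1.1 -2.7] M [-0.01 -0.04  0.07] g 0.634
shift [-1.8  0.2 -0. ] turn 0.4 dist 2.0
```

Call:
step_arm(xyz=[[2, 0, 0], [4.5, 0, 0], [7, 0, 0], [9.5, 0, 0], [12, 0, 0]], turn=[0, 0, 0, 0, 0], gripper=[0.5, 0.5, 0.5, 0.5, 0.5])

```text
t: 22.0
tcp_pos: [0.5684, 0.0366, 0.128]
ee_rot: [1.374, 1.094, -1.374]
contact_force: [-0.8, -0.6, -1.9]
grip_width: 0.637
```

Call:
step_arm(xyz=[[1.5, 0, 0], [3, 0, 0], [4, 0, 0], [4.5, 0, 0], [4.5, 0, 0]], turn=[0, 0, 0, 0, 0], gripper=[0.5, 0.5, 0.5, 0.5, 0.5])

```text
t: 22.5
tcp_pos: [0.5685, 0.0366, 0.1238]
ee_rot: [1.374, 1.094, -1.374]
contact_force: [-0.2, 0.1, -2.1]
grip_width: 0.639
```

```bash
python3 - <<'E'
from mv import *
to(568.6,36.65,122.9,-13.4)
E
```

```text
t 22.5 tcp [568.45  36.63 123.76] jawyaw -12.97 tilt 0.0 q [ 0.043  0.489  1.824 -0.     0.829  0.27 ] F [-0.2  0.1 -2.1] M [-0.02 -0.02 -0.05] g 0.639
shift [ 0.9  0.1 -0.1] turn 0.4 dist 1.0
```

Call:
step_arm(xyz=[[0.4, 0, 0], [0.8, 0, 0], [1.2, 0, 0], [1.5, 0, 0], [1.5, 0, 0]], turn=[0, 0, 0, 0, 0], gripper=[0.5, 0.5, 0.5, 0.5, 0.5])

```text
t: 23.0
tcp_pos: [0.5685, 0.0366, 0.123]
ee_rot: [1.374, 1.093, -1.374]
contact_force: [-2.1, -0.3, 5.8]
grip_width: 0.633
```

```bash
python3 - <<'E'
from mv import *
st()
E
```

```text
t 23.0 tcp [568.55  36.63 122.99] jawyaw -12.97 tilt 0.01 q [ 0.043  0.49   1.824 -0.     0.827  0.27 ] F [-2.1 -0.3  5.8] M [-0.03  0.5   0.  ] g 0.633
```

Call:
step_arm(xyz=[[0, 0, 0], [0, 0, 0], [0, 0, 0], [0, 0, 0], [-10, 0, 0]], turn=[0, 0, 0, 0, 0], gripper=[1, 1, 1, 1, 1])

```text
t: 23.5
tcp_pos: [0.5675, 0.0366, 0.1314]
ee_rot: [1.372, 1.095, -1.376]
contact_force: [-0.8, 0.1, 0.6]
grip_width: 1.004
```

Call:
step_arm(xyz=[[-30, 0, 0], [-60, 0, 0], [-75, 0, 0], [-75, 0, 0]], turn=[0, 0, 0, 0], gripper=[1, 1, 1, 1])

```text
t: 23.9
tcp_pos: [0.5702, 0.0368, 0.2104]
ee_rot: [1.377, 1.09, -1.369]
contact_force: [0.5, -0.2, 0.8]
grip_width: 0.997
```

```bash
python3 - <<'E'
from mv import *
to(403.5,255.8,60,-13)
s=np.mean([cams.get_image('scene') for _ in range(2)],0)[:,:,::-1]
to(403.5,255.8,60,-13)
cv2.imwrite('pics/g9.png',cv2.resize(np.clip(s[170:290,310:430]*1.3,0,255).astype(np.uint8),None,fx=5,fy=5,interpolation=2))
E
```

```text
t 23.9 tcp [570.23  36.76 210.44] jawyaw -12.97 tilt 0.32 q [0.044 0.368 1.771 0.    0.997 0.27 ] F [ 0.5 -0.2  0.8] M [ 0.02 -0.01 -0.05] g 0.997
shift [ 149.6 -212.5 -175.8] turn 0.0 dist 314.0
t 24.0 tcp [568.36  36.61 207.48] jawyaw -12.97 tilt 0.03 q [ 0.043  0.371  1.774 -0.     0.996  0.27 ] F [ 0.5 -0.6 -1.4] M [0.01 0.   0.  ] g 1.001
shift [ 147.4 -209.9 -176.6] turn 0.0 dist 311.0
```

View pics/g9.png

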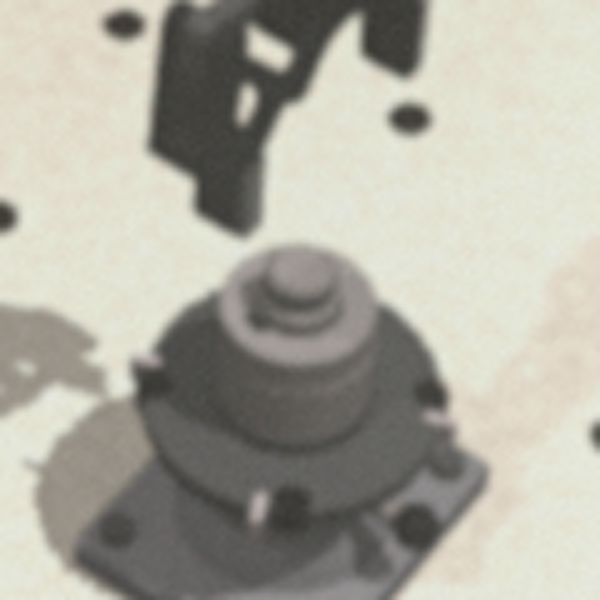

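Middle is home with the tall one. On to the thin one.

Call:
step_arm(xyz=[[0, -30, -25], [0, -63, -53], [20, -95, -80], [45, -125, -105], [70, -155, -130]], turn=[0, 0, 0, 0, 0], gripper=[1, 1, 1, 1, 1])

```text
t: 24.5
tcp_pos: [0.4448, 0.1988, 0.1358]
ee_rot: [1.373, 1.094, -1.375]
contact_force: [0.6, -0.3, -0.4]
grip_width: 1.001
```

Call:
step_arm(xyz=[[28, -28, -24], [55, -50, -42], [77.4, -54.9, -46.6], [77.4, -54.9, -46.6], [77.4, -54.9, -46.6]], turn=[0, 0, 0, 0, 0], gripper=[1, 1, 1, 1, 1])

```text
t: 25.0
tcp_pos: [0.4029, 0.2554, 0.0592]
ee_rot: [1.372, 1.094, -1.376]
contact_force: [-0.1, 0.3, 0.4]
grip_width: 0.999
```

```bash
python3 - <<'E'
from mv import *
s=np.mean([cams.get_image('scene') for _ in range(2)],0)[:,:,::-1]
to(403.5,255.8,-1.5,-13)
cv2.imwrite('pics/g10.png',cv2.resize(np.clip(s[190:310,440:560]*1.3,0,255).astype(np.uint8),None,fx=5,fy=5,interpolation=2))
E
```

```text
t 25.1 tcp [404.35 255.61  60.52] jawyaw -13.02 tilt 0.05 q [ 0.539  0.5    2.046 -0.     0.594  0.766] F [ 1.4  0.1 -0.1] M [0.05 0.03 0.02] g 1.002
shift [62.  -0.9  0. ] turn -0.0 dist 62.0
```

View pics/g10.png

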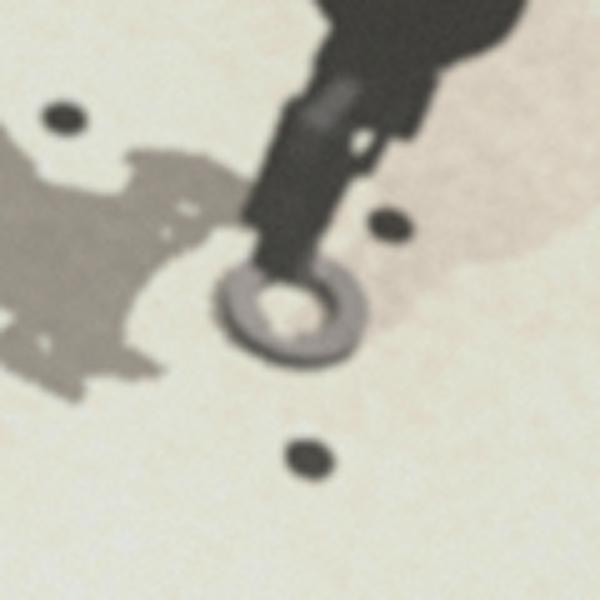

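Call:
step_arm(xyz=[[20, -0.9, 0], [45, -0.9, 0], [60.5, -0.9, 0], [60.5, -0.9, 0], [60.5, -0.9, 0]], turn=[0, 0, 0, 0, 0], gripper=[1, 1, 1, 0.85, 0.6], grip_force=20)

```text
t: 25.6
tcp_pos: [0.4035, 0.2559, 0.0003]
ee_rot: [1.376, 1.093, -1.374]
contact_force: [1.1, -0.1, 0.3]
grip_width: 0.699
```

Call:
step_arm(xyz=[[0, 0, 0], [0, 0, 0], [0, 0, 0]], turn=[0, 0, 0], gripper=[0.5, 0.5, 0.5])

```text
t: 25.9
tcp_pos: [0.4036, 0.2562, 0.0007]
ee_rot: [1.376, 1.093, -1.372]
contact_force: [0.7, -4.4, 8.1]
grip_width: 0.64
```

```bash
python3 - <<'E'
from mv import *
s=np.mean([cams.get_image('scene') for _ in range(1)],0)[:,:,::-1]
st()
cv2.imwrite('pics/g11.png',cv2.resize(np.clip(s[190:310,440:560]*1.3,0,255).astype(np.uint8),None,fx=5,fy=5,interpolation=2))
E
```

```text
t 25.95 tcp [403.57 256.17   0.68] jawyaw -12.97 tilt 0.12 q [ 5.410e-01  6.230e-01  2.052e+00 -1.000e-03  4.640e-01  7.680e-01] F [ 0.5 -3.5  8.2] M [-0.63  0.02 -0.01] g 0.64
```

View pics/g11.png

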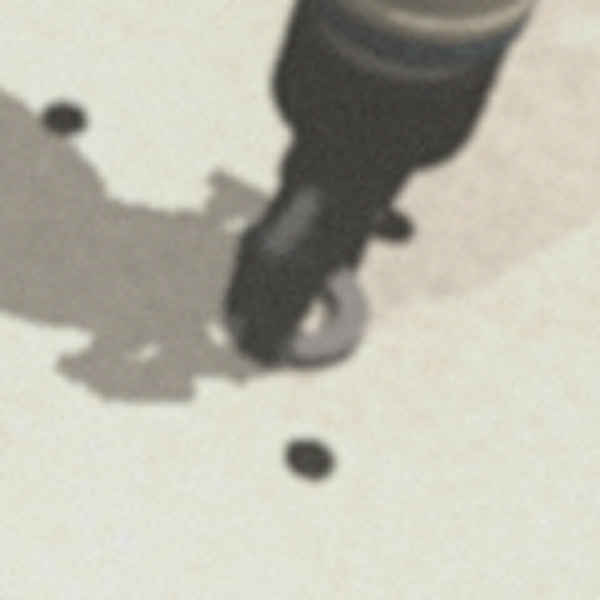

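Call:
step_arm(xyz=[[0, 0, 0], [0, 0, 0], [1, 0, 0], [1, 0, 0], [1, 0, 0]], turn=[0, -4, -12.5, -21, -29.5], gripper=[1, 1, 1, 1, 1])

```text
t: 26.45
tcp_pos: [0.403, 0.2563, -0.0012]
ee_rot: [0.99, 1.334, -0.989]
contact_force: [-0.0, -0.5, 0.1]
grip_width: 1.0
```

Call:
step_arm(xyz=[[0, 0, 0], [0, 0, 0], [0, 0, 0], [0, 0, 0], [0, 0, 0]], turn=[-8.5, -17, -25.5, -34, -42.5], gripper=[1, 1, 1, 1, 1])

```text
t: 26.95
tcp_pos: [0.403, 0.2563, -0.0012]
ee_rot: [0.419, 1.529, -0.418]
contact_force: [-0.4, -0.3, -0.0]
grip_width: 1.004
```

Call:
step_arm(xyz=[[0, 0, 0], [0, 0, 0], [0, 0, 0], [0, 0, 0], [0, 0, 0]], turn=[-8.5, -17, -18, -18, -18], gripper=[1, 1, 0.9, 0.8, 0.6])

```text
t: 27.45
tcp_pos: [0.4028, 0.2561, -0.0015]
ee_rot: [0.18, 1.563, -0.18]
contact_force: [-0.9, -0.8, 10.3]
grip_width: 0.644
```

Call:
step_arm(xyz=[[0, 0, 0], [0, 0, 0], [0, 0, 0]], turn=[0, 0, 0], gripper=[0.5, 0.5, 0.5], grip_force=30)

```text
t: 27.75
tcp_pos: [0.4028, 0.2561, -0.0011]
ee_rot: [0.18, 1.563, -0.179]
contact_force: [-1.1, -0.4, 5.9]
grip_width: 0.638
```

```bash
python3 - <<'E'
from mv import *
to(568.6,36.65,200,43)
E
```

```text
t 27.75 tcp [402.79 256.15  -1.13] jawyaw 76.9 tilt 0.02 q [ 0.541  0.627  2.053  0.     0.462 -0.801] F [-1.1 -0.4  5.9] M [-0.11  0.17 -0.04] g 0.638
shift [-201.1 -176.1  211.3] turn 33.9 dist 341.0
```

Call:
step_arm(xyz=[[-20, 0, 0], [-55, 0, 0], [-95, -18, 22], [-130, -40, 48], [-160, -63, 76]], turn=[0, 0, 5, 11, 17], gripper=[0.5, 0.5, 0.5, 0.5, 0.5], grip_force=40)

```text
t: 28.25
tcp_pos: [0.463, 0.177, 0.1603]
ee_rot: [0.414, 1.53, -0.413]
contact_force: [2.0, 0.2, -1.7]
grip_width: 0.631
```

```bash
python3 - <<'E'
from mv import *
to(568.6,36.65,200,43)
s=np.mean([cams.get_image('scene') for _ in range(1)],0)[:,:,::-1]
cv2.imwrite('pics/g12.png',cv2.resize(np.clip(s[140:290,400:550]*1.3,0,255).astype(np.uint8),None,fx=4,fy=4,interpolation=2))
E
```

```text
t 28.25 tcp [463.   176.98 160.33] jawyaw 59.73 tilt 0.06 q [ 0.341  0.338  1.966  0.     0.836 -0.701] F [ 2.   0.2 -1.7] M [ 0.03 -0.03  0.02] g 0.631
shift [-39.6 -67.9 162. ] turn 16.7 dist 180.0
```

View pics/g12.png

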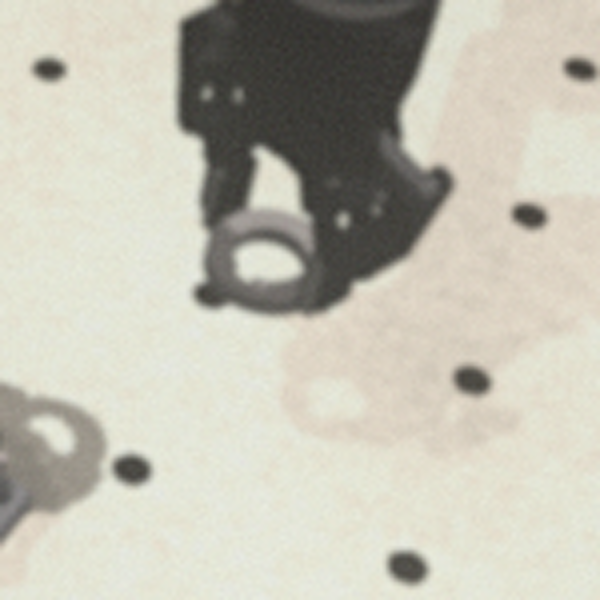

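Call:
step_arm(xyz=[[-18, -10, 35], [-39, -26, 75], [-39.6, -45, 112], [-39.6, -62, 145], [-39.6, -67, 160]], turn=[5, 10, 16.7, 16.7, 16.7], gripper=[0.5, 0.5, 0.5, 0.5, 0.5])

```text
t: 28.8
tcp_pos: [0.5689, 0.037, 0.198]
ee_rot: [0.64, 1.474, -0.64]
contact_force: [-0.5, -0.0, -1.2]
grip_width: 0.627
```

Call:
step_arm(xyz=[[0, 0, 0], [0, 0, 0], [0, 0, 0], [0, 0, 0]], turn=[0, 0, 0, 0], gripper=[0.5, 0.5, 0.5, 0.5])

```text
t: 29.2
tcp_pos: [0.5669, 0.0408, 0.1978]
ee_rot: [0.635, 1.477, -0.636]
contact_force: [0.3, -0.7, -2.0]
grip_width: 0.631
```

```bash
python3 - <<'E'
from mv import *
s=np.mean([cams.get_image('scene') for _ in range(2)],0)[:,:,::-1]
to(568.6,36.65,152,43)
cv2.imwrite('pics/g13.png',cv2.resize(np.clip(s[170:290,310:430]*1.3,0,255).astype(np.uint8),None,fx=5,fy=5,interpolation=2))
E
```

```text
t 29.3 tcp [567.27  40.51 197.98] jawyaw 43.39 tilt 0.02 q [ 0.05   0.383  1.782  0.     0.977 -0.707] F [-0.7 -0.3 -1.3] M [-0.02 -0.02  0.02] g 0.631
shift [46.  -1.7  3.7] turn 0.4 dist 46.0
```

View pics/g13.png

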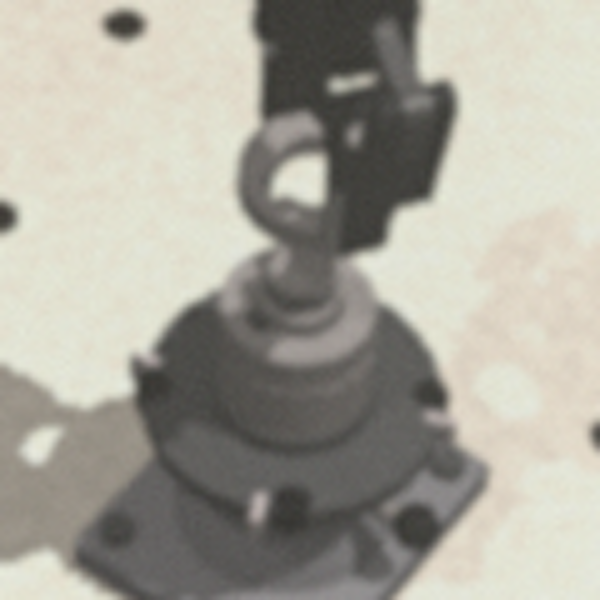

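Call:
step_arm(xyz=[[0, -1.7, 3.7], [10, -1.7, 3.7], [20, -1.7, 3.7], [30, -1.7, 3.7], [34, -1.7, 3.7]], turn=[0, 0, 0, 0, 0], gripper=[0.5, 0.5, 0.5, 0.5, 0.5])

```text
t: 29.8
tcp_pos: [0.568, 0.0357, 0.1621]
ee_rot: [0.636, 1.478, -0.638]
contact_force: [-0.6, -0.3, -1.2]
grip_width: 0.627
```

Call:
step_arm(xyz=[[0, 0, 0], [5, 0, 0], [10, 0, 0], [12, 0, 0], [12, 0, 0]], turn=[0, 0, 0, 0, 0], gripper=[0.5, 0.5, 0.5, 0.5, 0.5])

```text
t: 30.3
tcp_pos: [0.5688, 0.0358, 0.1517]
ee_rot: [0.636, 1.476, -0.637]
contact_force: [0.3, -0.3, -0.4]
grip_width: 0.627
```

Call:
step_arm(xyz=[[0, 0, 0]], turn=[0], gripper=[0.5])

```text
t: 30.4
tcp_pos: [0.5691, 0.0358, 0.1521]
ee_rot: [0.637, 1.475, -0.636]
contact_force: [0.8, 0.1, -0.1]
grip_width: 0.628
```

```bash
python3 - <<'E'
from mv import *
to(568.6,36.65,144,43)
E
```

```text
t 30.4 tcp [569.11  35.77 152.08] jawyaw 43.33 tilt 0.01 q [ 0.042  0.448  1.809 -0.     0.885 -0.714] F [ 0.8  0.1 -0.1] M [-0.04 -0.02 -0.03] g 0.628
shift [ 8.1  0.2 -1. ] turn 0.3 dist 8.0
```

Call:
step_arm(xyz=[[1, 0.2, -1], [3, 0.2, -1], [5, 0.2, -1], [7, 0.2, -1], [8.1, 0.2, -1]], turn=[0, 0, 0, 0, 0], gripper=[0.5, 0.5, 0.5, 0.5, 0.5])

```text
t: 30.9
tcp_pos: [0.5684, 0.0366, 0.1436]
ee_rot: [0.636, 1.476, -0.637]
contact_force: [0.1, 0.7, -1.4]
grip_width: 0.635
```

Call:
step_arm(xyz=[[0.6, 0, 0], [1.2, 0, 0], [1.8, 0, 0], [2.4, 0, 0], [2.8, 0, 0]], turn=[0, 0, 0, 0, 0], gripper=[0.5, 0.5, 0.5, 0.5, 0.5])

```text
t: 31.4
tcp_pos: [0.5685, 0.0366, 0.1411]
ee_rot: [0.637, 1.475, -0.637]
contact_force: [0.6, -0.5, -0.8]
grip_width: 0.632
```

```bash
python3 - <<'E'
from mv import *
to(568.6,36.65,140,43)
E
```

```text
t 31.4 tcp [568.51  36.65 141.07] jawyaw 43.33 tilt 0.0 q [ 0.043  0.463  1.816  0.     0.863 -0.713] F [ 0.6 -0.5 -0.8] M [0.05 0.02 0.  ] g 0.632
shift [1.1 0.1 0.1] turn 0.3 dist 1.0
```

Call:
step_arm(xyz=[[0.5, 0, 0], [1, 0, 0], [1.5, 0, 0], [2, 0, 0], [2, 0, 0]], turn=[0, 0, 0, 0, 0], gripper=[0.5, 0.5, 0.5, 0.5, 0.5])

```text
t: 31.9
tcp_pos: [0.5686, 0.0367, 0.1391]
ee_rot: [0.637, 1.475, -0.636]
contact_force: [0.3, 0.0, -0.9]
grip_width: 0.631
```

```bash
python3 - <<'E'
from mv import *
st()
E
```

```text
t 31.9 tcp [568.6   36.66 139.08] jawyaw 43.33 tilt 0.01 q [ 0.043  0.466  1.816  0.     0.859 -0.713] F [ 0.3  0.  -0.9] M [ 0.01 -0.05  0.03] g 0.631
```

Bottom about 140.2 mm, below the key top, no force: the keyway is engaged. On down to 136.9.

Call:
step_arm(xyz=[[0.6, 0, 0], [1.2, 0, 0], [1.8, 0, 0], [2.3, 0, 0], [2.3, 0, 0]], turn=[0, 0, 0, 0, 0], gripper=[0.5, 0.5, 0.5, 0.5, 0.5])

```text
t: 32.4
tcp_pos: [0.5687, 0.0367, 0.1371]
ee_rot: [0.637, 1.475, -0.636]
contact_force: [-0.5, 1.0, 2.4]
grip_width: 0.629
```

```bash
python3 - <<'E'
from mv import *
st()
E
```

```text
t 32.4 tcp [568.7   36.68 137.08] jawyaw 43.33 tilt 0.03 q [ 0.044  0.469  1.817  0.     0.855 -0.713] F [-0.5  1.   2.4] M [ 0.12  0.01 -0.02] g 0.629
```

Call:
step_arm(xyz=[[0.4, 0, 0], [0.5, 0, 0]], turn=[0, 0], gripper=[0.5, 0.5])

```text
t: 32.6
tcp_pos: [0.5687, 0.0367, 0.137]
ee_rot: [0.637, 1.475, -0.636]
contact_force: [-1.5, 0.7, 8.4]
grip_width: 0.629
```

Call:
step_arm(xyz=[[0, 0, 0], [0, 0, 0], [0, 0, 0], [0, 0, 0], [-10, 0, 0]], turn=[0, 0, 0, 0, 0], gripper=[1, 1, 1, 1, 1])

```text
t: 33.1
tcp_pos: [0.5674, 0.0366, 0.1453]
ee_rot: [0.636, 1.478, -0.638]
contact_force: [0.2, 0.2, -0.3]
grip_width: 0.998
```

Call:
step_arm(xyz=[[-30, 0, 0], [-70, 0, 0], [-110, 0, 0], [-120, 0, 0], [-120, 0, 0]], turn=[0, 0, 0, 0, 0], gripper=[1, 1, 1, 1, 1])

```text
t: 33.6
tcp_pos: [0.5696, 0.0367, 0.2689]
ee_rot: [0.638, 1.471, -0.635]
contact_force: [-0.1, -0.0, -1.3]
grip_width: 0.999
```

```bash
python3 - <<'E'
from mv import *
s=np.mean([cams.get_image('scene') for _ in range(3)],0)[:,:,::-1]
st()
cv2.imwrite('pics/g14.png',cv2.resize(np.clip(s[180:280,320:420]*1.3,0,255).astype(np.uint8),None,fx=6,fy=6,interpolation=2))
cv2.imwrite('pics/g15.png',s.astype(np.uint8))
E
```

```text
t 33.75 tcp [567.46  36.58 264.82] jawyaw 43.33 tilt 0.15 q [ 0.043  0.304  1.725 -0.     1.116 -0.713] F [-0.8  0.5 -0. ] M [-0.06 -0.02 -0.02] g 1.001
```

View pics/g14.png

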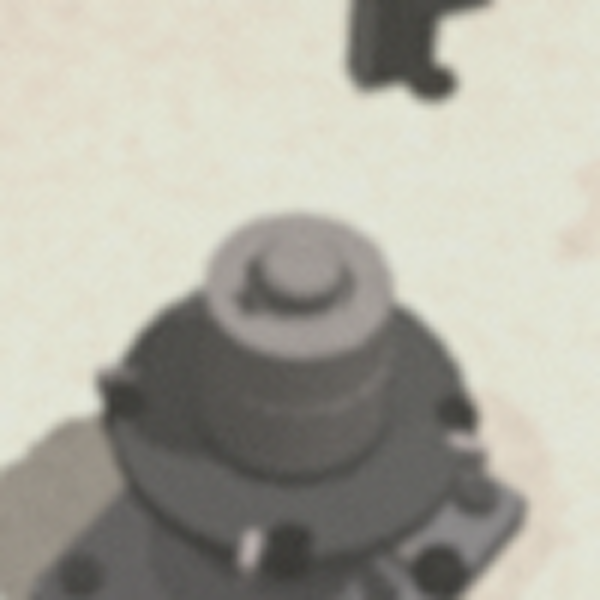

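View pics/g15.png

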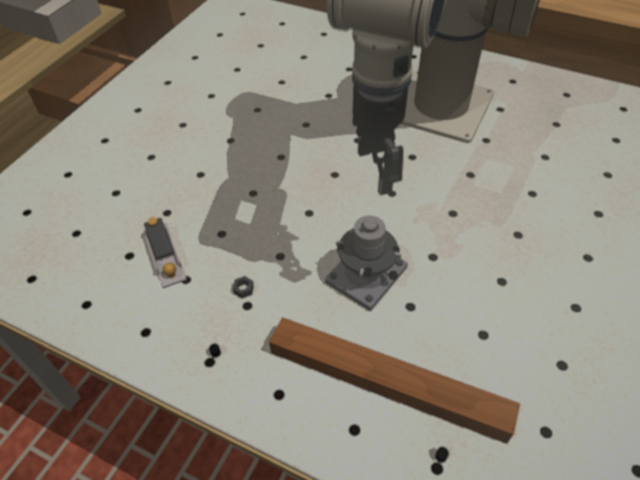

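Call:
step_arm(xyz=[[0, 0, 0], [0, 0, 0], [0, 0, 0]], turn=[0, 0, 0], gripper=[1, 1, 1])

```text
t: 34.05
tcp_pos: [0.5682, 0.0366, 0.2654]
ee_rot: [0.636, 1.477, -0.637]
contact_force: [0.6, -0.1, 0.3]
grip_width: 0.999
```

```bash
python3 - <<'E'
from mv import *
st();print(bot.job_done())
E
```

```text
t 34.05 tcp [568.15  36.6  265.37] jawyaw 43.33 tilt 0.09 q [ 0.043  0.304  1.723 -0.     1.116 -0.713] F [ 0.6 -0.1  0.3] M [ 0.01 -0.01  0.03] g 0.999
the job is handed in; nothing more can be done
None
```

All three spacers are on the spindle over its key: tallest at the bottom, then the middle one, thinnest on top. I handed the job in at 34 s of the 72 s allowed.

- **How they went on:** I squared each spacer up on the bench with two crossed grips. I aligned its keyway to a key direction read from the pictures, about 37° clockwise of world +x. Each one slid over the key without needing any search by turning.
- **Seating:** Contact came at tool heights of 98.7, 123.0 and 137.0 mm, against 98.7, 122.9 and 136.9 mm expected from the stack heights. The measured force never passed about 15 N at any step.
- **Last picture:** The stack is closed up and level with the keyways over the key. The gripper is open and clear above it. The nut, batten and plane look unmoved.
- **Disagreements:** For the middle spacer on the bench, the two cameras differed by about 5 mm, and the measured height of its top face came out about 4 mm low. The centring grips took that up. I checked the finished height by tool height and contact force, and did not measure it again from two camera views.

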